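# Fill and close a clip-top jar at the filling tray

## Robot

A 6-joint arm with a two-finger parallel gripper is mounted at the origin on a cart in front of the work surface, level with it; the furniture and walls round the work are solid. World frame = base frame: x ahead of the robot, y to its left, z up, the work surface at z = 0. Lengths are in m, angles in degrees, forces in N, time in s.
With the tool pointing down it reaches from about 0.375 to 0.9 m from the base axis. Payload 3.1 kg.
Tool frame: the origin (TCP) lies midway between the tips of the shut fingers; the grasp point (between the pads) lies 19 mm behind it; x points along the fingers, y is the direction in which the jaws open and shut, and the axes are right-handed (so a half turn about x gives the same grasp; the last joint's range is limited). The gripper opens to 87 mm and grips with 3 to 60 N. Pads are 19 mm wide; open, the fingers measure 117 mm over their backs; the gripper's body (75 mm by 190 mm) begins 51 mm behind the grasp point.
Start: joints at [-87.405, 30.224, 82.088, -0, 67.689, -10.227], TCP at [0.139, -0.609, 0.223] pointing down, gripper open.
Joint ranges: [-176.69, 176.69], [-43.24, 126.21], [12.49, 139.97], [-82, 262], [0, 151.66], [-163.58, 163.58]. Speed limits (degrees/s): [159.86, 159.86, 180, 180, 180, 180].

## Interface

Orientations are given as a 3x3 rotation matrix whose columns are the frame's x, y, z axes.
In Python, from rig import bot gives the robot as it stands.
- The arm moves only by the tool play_rows, never from a script. Its argument "motion" is a list of rows, each a list of 3 entries, a list of its own where there are three numbers: the shift along the tool's x, y, z in mm, then the turn, a rotation vector about the tool's x, y, z in degrees, then the opening, from 0 (shut) to 1 (fully open). A call has 1 to 8 rows; each row is the pose to reach, as a shift and turn from the pose commanded when the call began, along the tool's axes at that moment; what a row does not reach only later rows make up. A row lasts 1/10 s, in which the tool goes at most 50 mm and 8.59 degrees, less where a joint would pass 70% of its speed; a pose out of reach is approached as far as the arm can. A call with a gripper value outside its range is refused whole. The fingers move at their own pace and stop on an object; the grip force is fixed at half the most. Time passes only in rows, so rows that repeat a pose let the fingers close. It gives the time, the measured TCP pose, the force and the opening at its end, in the units of the state.
- bot.read_state(): the state, without advancing time (a new reading comes with each control period).
- bot.capture(name): name is "scene" or "side" or "wrist"; returns a dict with "img" (400x640x3 uint8, blue, green, red), "mtx" (3x3 intrinsics, pixels), "rvec" (rotation vector, rad) and "tvec" (3), from world to camera coordinates, as OpenCV has them. Camera axes: x right, y down, z forward; pixel columns grow to the right and rows downward; lengths in m; the calibration is good to about 2 mm. A picture is of the moment at which its call begins. There is no depth.
- bot.hand_in(): hands the job in, once; it reports no verdict.
The state is a dict: "time_s": time; "joint_positions": joint angles; "qvel": joint speeds; "tau": joint torques, N m; "position": TCP position; "tcp_rot": TCP orientation; "force": force on the tool from outside, world axes, zero at the start; "moment": the same for the moment, N m; "opening": opening from 0.0 (shut) to 1.0 (fully open).
Only numpy, scipy, OpenCV 4.12 (cv2) and the standard library are available. Lean on these libraries where they do the work, as an engineer would, in place of code of your own. Each camera call takes 0.05 s, during which the arm holds its last target.

## Task

Jar up the three chocolate pucks: stand the open glass jar upright against the bumper in front of the raised steel tray, its mouth centred right at the end of the tray's spout, then slide the pucks along the tray and off the spout so that they drop through the neck one at a time, each one down inside before the next goes in. Push them along the sheet, do not pick them up. When all three are inside, flip the jar's lid over and press it fully shut; keep the jar upright throughout and leave everything else on the worktop as it stands.

Things in the scene. Friction and masses are not known exactly. Their poses are not given: they have to be found in the camera images.
- filling_tray: Raised stainless filling tray, fixed. Origin on the worktop, straight below the middle of the tray's open front edge; x points from the front edge back over the tray (roughly away from the robot), y left, z up. Level sheet 3 mm thick, its top at z = 154 mm, from x = 0 (front, no lip) to 165 mm. Legs stand at y = +-70 mm, x = 72 and 155 mm.
- tray_edge (a point): Middle of the spout's open front edge, on the sheet's top; axes as the tray's. Spout: 40 mm clear between its rails from x = 0 to 14 mm; then the rails spread to 170 mm clear at x = 66 mm and run straight back. Rails stand 6 mm above the sheet, 9 mm at the back (x = 165 mm).
- bumper (a point): Middle of the front face of the black rubber bumper bar (80 mm long along y) below the tray, 30 mm above the worktop, at x = 15.5 mm in the tray's frame. A jar standing against it has the centre of its mouth at x = -29.5 mm, its neck 2.5 mm off the tray's front edge.
- jar: The only open jar: clear glass, loose, about 0.45 kg. Origin at the centre of its underside, z up, x away from the lid's hinge. Round body 90 mm across up to z = 88 mm, shoulder to 112 mm, then a straight neck 54 mm across (bore 47 mm) up to 150 mm, which can be held along y. Hinge plate and open lid are on the neck's -x side, facing the robot. A closed full jar at the left is a bystander.
- jar_mouth (a point): Centre of the jar's mouth at its rim, 150 mm above its underside: 4 mm lower than the tray's sheet.
- jar_lid (a joint): Angle of the jar's flip lid, rad: 0 shut, 1.57 upright, starts at 2.0 to 2.35 (leaning back to the robot), 2.6 at most. Wooden disc 51 mm across, 7 mm thick, centre 31.5 mm from the hinge pin, which lies along the jar's y at x = -32, z = 154 mm of the jar. Stiff hinge (0.035 N m), no latch: the lid stays where it is left and about 1 N at its edge moves it.
- lid_edge (a point): The lid's outer edge, opposite the hinge, 57 mm from the hinge pin.
- puck_1_mid (a point): Middle of pressed dark-chocolate puck 1 of 3 (all alike): a rigid round disc 28 mm in diameter, 18 mm high, 18 g, lying flat on the tray; this point is 9 mm above its underside. They start behind the spout, about 50 mm apart across the tray.
- puck_2_mid (a point): Middle of pressed dark-chocolate puck 2 of 3 (all alike): a rigid round disc 28 mm in diameter, 18 mm high, 18 g, lying flat on the tray; this point is 9 mm above its underside. They start behind the spout, about 50 mm apart across the tray.
- puck_3_mid (a point): Middle of pressed dark-chocolate puck 3 of 3 (all alike): a rigid round disc 28 mm in diameter, 18 mm high, 18 g, lying flat on the tray; this point is 9 mm above its underside. They start behind the spout, about 50 mm apart across the tray.
- tea_box: Bystander: white and green tea carton, 71 x 117 x 64 mm, loose, at the left; origin under its centre.
- mug: Bystander: white mug, 80 mm across, 91 mm high, loose, at the right; origin under its centre.

How it is judged (in metres and radians):
On the way, in this order (a step that is already met when the one before it is completed fails the run):
1. the jar stands upright and open at the spout (mouth's centre within 11 mm of the spout's middle line and 24 to 43 mm in front of the tray's edge), all three pucks still on the tray (x of jar_mouth in the frame of filling_tray between -0.043 and -0.024 m and y of jar_mouth in the frame of filling_tray between -0.011 and 0.011 m and angle between jar's own z axis and vertical below 0.12 rad and height (world z) of jar below 0.008 m and value of joint jar_lid above 1.2 rad and z of each of puck_1_mid, puck_2_mid, puck_3_mid in the frame of filling_tray above 0.155 m), for 0.3 s.
2. one puck is inside the jar's body, the other two still on the tray ((((horizontal distance between puck_1_mid and jar below 0.045 m and z of puck_1_mid in the frame of jar between 0.005 and 0.108 m) and z of each of puck_2_mid, puck_3_mid in the frame of filling_tray above 0.155 m) or (z of each of puck_1_mid, puck_3_mid in the frame of filling_tray above 0.155 m and (horizontal distance between puck_2_mid and jar below 0.045 m and z of puck_2_mid in the frame of jar between 0.005 and 0.108 m)) or (z of each of puck_1_mid, puck_2_mid in the frame of filling_tray above 0.155 m and (horizontal distance between puck_3_mid and jar below 0.045 m and z of puck_3_mid in the frame of jar between 0.005 and 0.108 m)))), for 0.2 s.
3. two pucks are inside the jar's body, the third still on the tray ((((horizontal distance between puck_1_mid and jar below 0.045 m and z of puck_1_mid in the frame of jar between 0.005 and 0.108 m) and (horizontal distance between puck_2_mid and jar below 0.045 m and z of puck_2_mid in the frame of jar between 0.005 and 0.108 m) and z of puck_3_mid in the frame of filling_tray above 0.155 m) or ((horizontal distance between puck_1_mid and jar below 0.045 m and z of puck_1_mid in the frame of jar between 0.005 and 0.108 m) and z of puck_2_mid in the frame of filling_tray above 0.155 m and (horizontal distance between puck_3_mid and jar below 0.045 m and z of puck_3_mid in the frame of jar between 0.005 and 0.108 m)) or (z of puck_1_mid in the frame of filling_tray above 0.155 m and (horizontal distance between puck_2_mid and jar below 0.045 m and z of puck_2_mid in the frame of jar between 0.005 and 0.108 m) and (horizontal distance between puck_3_mid and jar below 0.045 m and z of puck_3_mid in the frame of jar between 0.005 and 0.108 m)))), for 0.2 s.
4. all three pucks are inside the jar's body, its lid still open (horizontal distance between each of puck_1_mid, puck_2_mid, puck_3_mid and jar below 0.045 m and z of puck_1_mid in the frame of jar between 0.005 and 0.108 m and z of puck_2_mid in the frame of jar between 0.005 and 0.108 m and z of puck_3_mid in the frame of jar between 0.005 and 0.108 m and value of joint jar_lid above 0.5 rad), for 0.2 s.
At the end, for the whole second after the job is handed in: All three pucks are inside the jar's body (below its neck), the lid is shut (less than 0.08 rad open), and the jar stands upright (within 0.12 rad) and still on the worktop (horizontal distance between each of puck_1_mid, puck_2_mid, puck_3_mid and jar below 0.045 m and z of puck_1_mid in the frame of jar between 0.005 and 0.108 m and z of puck_2_mid in the frame of jar between 0.005 and 0.108 m and z of puck_3_mid in the frame of jar between 0.005 and 0.108 m and value of joint jar_lid below 0.08 rad and angle between jar's own z axis and vertical below 0.12 rad and height (world z) of jar below 0.008 m and linear speed of jar below 0.02 m/s); the robot touches nothing.
It fails at once if a puck is picked up (its middle more than 26 mm higher than where it lies on the tray) (z of any of puck_1_mid, puck_2_mid, puck_3_mid in the frame of filling_tray above 0.189 m).
It fails at once if the jar is tipped by more than 0.35 rad (angle between jar's own z axis and vertical above 0.35 rad).
It fails at once if the tea carton is shifted by more than 30 mm (distance of tea_box from where it was at the start of the episode above 0.03 m).
It fails at once if the mug is shifted by more than 30 mm (distance of mug from where it was at the start of the episode above 0.03 m).
It also fails if it takes over 66 s, if anything falls off the work surface, if the arm or the gripper's body presses on something with over 40 N, if the wrist force passes 120 N, or if a joint passes its speed limit or range.

## Working session

There is one attempt and no reset: what is moved stays moved. The work goes in short steps, Python scripts to look and compute and a tool call to move; the robot and the scene stay as the last step left them, time stands still between calls to the robot, and variables do not carry over. Pictures are saved under pics/ and viewed, and the job is handed in when it is done.

Besides the shell and the picture viewer there is one more tool, called after "Emit:" as name(argument=value, ...), one argument or row to a line, values as JSON. play_rows: Moves the arm, as the interface text tells. Its arguments: {"type":"object","properties":{"motion":{"type":"array"}},"required":["motion"]}

```bash
ls; mkdir -p pics; python3 - <<'E'
from rig import bot
import cv2,numpy as np
s=bot.read_state()
for k,v in s.items(): print(k,np.round(v,3).tolist())
for n in ["scene","side","wrist"]:
    c=bot.capture(n); cv2.imwrite(f"pics/{n}0.png",c["img"])
    R=cv2.Rodrigues(np.array(c["rvec"],float))[0]; print(n,(-R.T@np.array(c["tvec"]).ravel()).round(3),R[2].round(2),np.array(c["mtx"])[0,0])
E
```

```text
pics
time_s 0.0
joint_positions [-87.405, 30.278, 82.156, 0.0, 67.688, -10.226]
qvel [-0.049, 0.061, -0.015, 0.027, -0.05, -0.046]
tau [0.0, -44.005, -17.659, 0.063, 0.058, -0.0]
position [0.139, -0.609, 0.222]
tcp_rot [[-0.0, 0.222, -0.975], [0.002, -0.975, -0.222], [-1.0, -0.002, -0.0]]
force [-0.02, -0.125, 0.838]
moment [0.007, 0.024, -0.016]
opening 1.002
scene [0.145 0.609 0.974] [ 0.36 -0.54 -0.76] 404.3377105663402
side [0.013 1.081 0.705] [ 0.41 -0.8  -0.43] 408.8314244598125
wrist [ 0.219 -0.592  0.384] [-0.29 -0.06 -0.96] 324.1672326386567
```

View pics/scene0.png

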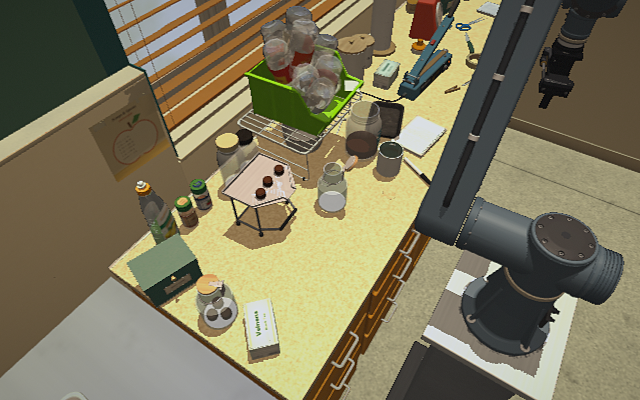

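View pics/side0.png

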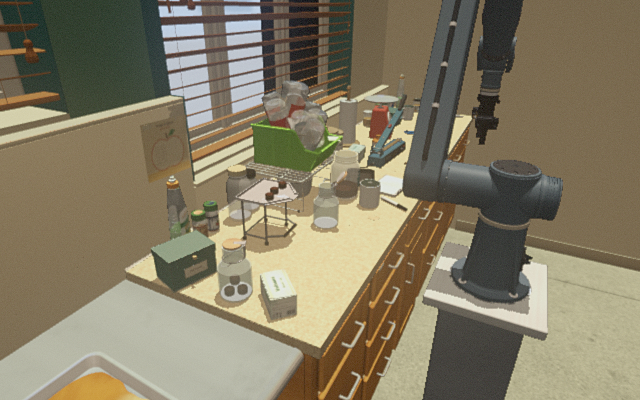

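View pics/wrist0.png

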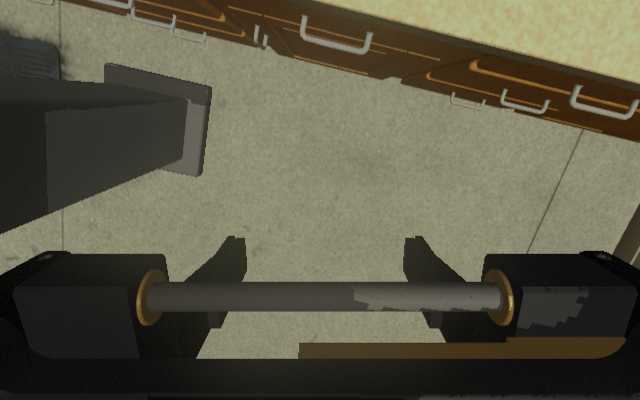

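```bash
python3 - <<'E'
import cv2
a=cv2.imread("pics/scene0.png")[125:255,200:440]; cv2.imwrite("pics/sc_z.png",cv2.resize(a,(790,428),interpolation=cv2.INTER_CUBIC))
a=cv2.imread("pics/side0.png")[150:250,220:420]; cv2.imwrite("pics/si_z.png",cv2.resize(a,(800,400),interpolation=cv2.INTER_CUBIC))
E
```

```text
(no output)
```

View pics/sc_z.png

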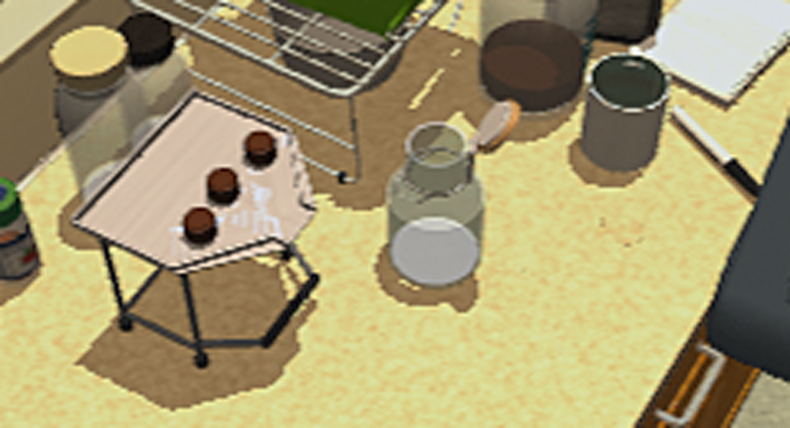

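View pics/si_z.png

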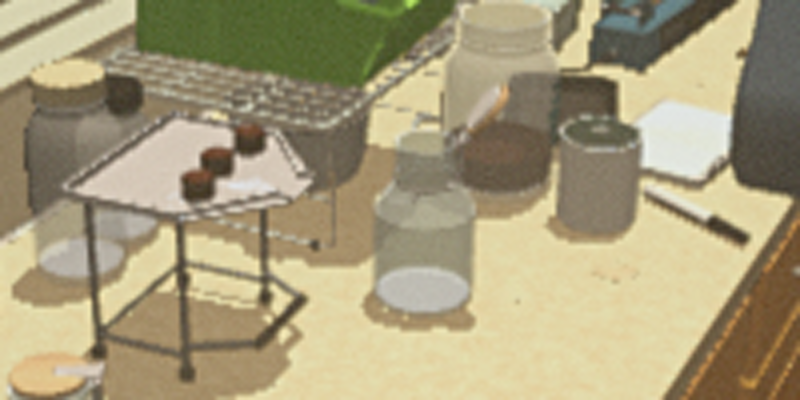

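```bash
cat > h.py <<'E'
import cv2,numpy as np
from rig import bot
def cap(n,f=None):
    c=bot.capture(n); 
    if f: cv2.imwrite("pics/"+f+".png",c["img"])
    R=cv2.Rodrigues(np.array(c["rvec"],float))[0]; t=np.array(c["tvec"],float).ravel()
    return dict(img=c["img"],K=np.array(c["mtx"],float),R=R,t=t,C=-R.T@t)
def ray(c,u,v):
    d=c["R"].T@np.linalg.solve(c["K"],[u,v,1.]); return d/np.linalg.norm(d)
def onz(c,u,v,z):
    d=ray(c,u,v); return c["C"]+d*(z-c["C"][2])/d[2]
def tri(c1,p1,c2,p2):
    P1=c1["K"]@np.c_[c1["R"],c1["t"]];P2=c2["K"]@np.c_[c2["R"],c2["t"]]
    X=cv2.triangulatePoints(P1,P2,np.array(p1,float).reshape(2,1),np.array(p2,float).reshape(2,1)).ravel();return X[:3]/X[3]
def proj(c,X):
    p=c["K"]@(c["R"]@np.array(X,float)+c["t"]); return p[:2]/p[2]
E
python3 - <<'E'
from h import *
a=cap("scene");b=cap("side")
S=lambda u,v:(200+u/3.292,125+v/3.292); D=lambda u,v:(220+u/4,150+v/4)
for n,p,q in [("pA",(200,227),(198,185)),("pB",(222,187),(217,161)),("pC",(260,149),(249,138)),("mouth",(437,143),(422,138)),("spout",(310,200),(310,178)),("bL",(75,218),(65,188)),("bR",(195,95),(183,115)),("nearmid",(180,270),(183,213)),("lid",(498,125),(490,105)),("jarbot",(435,252),(422,290))]:
    print(n,tri(a,S(*p),b,D(*q)).round(3))
print(onz(a,*S(435,252),0.003),onz(b,*D(422,290),0.003))
for n,p in [("pA",(200,227)),("pB",(222,187)),("pC",(260,149))]: print(n,onz(a,*S(*p),.163).round(3))
E
```

```text
pA [0.658 0.115 0.162]
pB [0.668 0.072 0.163]
pC [0.668 0.021 0.163]
mouth [ 0.554 -0.076  0.149]
spout [0.606 0.033 0.146]
bL [0.753 0.159 0.156]
bR [ 0.755 -0.006  0.158]
nearmid [0.645 0.157 0.158]
lid [ 0.502 -0.093  0.184]
jarbot [ 0.552 -0.076  0.003]
[ 0.55229768 -0.07543012  0.003     ] [ 0.55068826 -0.07539207  0.003     ]
pA [0.658 0.116 0.163]
pB [0.67  0.072 0.163]
pC [0.669 0.021 0.163]
```

Emit:
play_rows(
  motion=[
    [[-40,-20,-22],[0,0,0],1],
    [[-75,-50,-55],[0,0,0],1],
    [[-105,-80,-88],[0,0,0],1],
    [[-108,-113,-125],[0,0,0],1],
    [[-108,-146,-162],[0,0,0],1],
    [[-108,-179,-199],[0,0,0],1],
    [[-108,-212,-236],[0,0,0],1],
    [[-108,-245,-273],[0,0,0],1],
  ],
)

```text
time_s: 1.05
position: [0.3472, -0.3139, 0.3307]
tcp_rot: [[0.0, 0.221, -0.975], [-0.0, -0.975, -0.221], [-1.0, 0.0, -0.0]]
force: [0.2, -1.0, -0.6]
opening: 0.998
```

```bash
cat > st.py <<'E'
from h import *
s=bot.read_state()
for k in ["time_s","position","tcp_rot","force","opening","joint_positions"]: print(k,np.round(s[k],4).tolist())
E
python3 st.py
```

```text
time_s 1.05
position [0.3472, -0.3139, 0.3307]
tcp_rot [[0.0005, 0.2213, -0.9752], [-0.0004, -0.9752, -0.2213], [-1.0, 0.0005, -0.0004]]
force [0.1905, -0.9798, -0.5918]
opening 0.9984
joint_positions [-55.8417, 10.6155, 95.0993, 0.0122, 74.2522, 21.3699]
```

Emit:
play_rows(
  motion=[
    [[0,-33,-37],[0,0,0],1],
    [[0,-66,-74],[0,0,0],1],
    [[0,-99,-111],[0,0,0],1],
    [[0,-132,-148],[0,0,0],1],
    [[0,-165,-185],[0,0,0],1],
    [[0,-198,-222],[0,0,0],1],
    [[0,-231,-259],[0,0,0],1],
    [[0,-263,-290],[0,0,0],1],
  ],
)

```text
time_s: 1.85
position: [0.572, 0.0073, 0.3305]
tcp_rot: [[0.001, 0.223, -0.975], [-0.0, -0.975, -0.223], [-1.0, 0.0, -0.001]]
force: [0.3, -1.4, 1.0]
opening: 1.001
```

```bash
python3 st.py; python3 -c "
from h import *
cap('wrist','w1')"
```

```text
time_s 1.85
position [0.572, 0.0073, 0.3305]
tcp_rot [[0.0006, 0.2226, -0.9749], [-0.0001, -0.9749, -0.2226], [-1.0, 0.0002, -0.0005]]
force [0.3132, -1.3581, 0.9868]
opening 1.0006
joint_positions [-10.4604, 19.9387, 81.733, 0.0013, 78.2953, 66.6749]
```

View pics/w1.png

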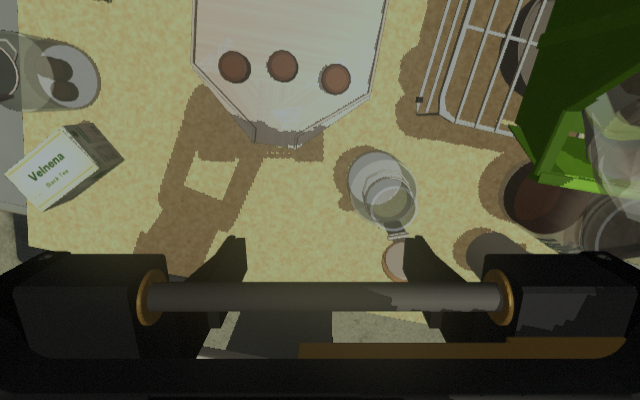

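```bash
python3 - <<'E'
import cv2
a=cv2.imread("pics/w1.png")[0:160,180:400]; cv2.imwrite("pics/w1a.png",cv2.resize(a,None,fx=3.6,fy=3.6,interpolation=cv2.INTER_CUBIC))
a=cv2.imread("pics/w1.png")[140:280,320:440]; cv2.imwrite("pics/w1b.png",cv2.resize(a,None,fx=4,fy=4,interpolation=cv2.INTER_CUBIC))
E
```

```text
(no output)
```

View pics/w1a.png

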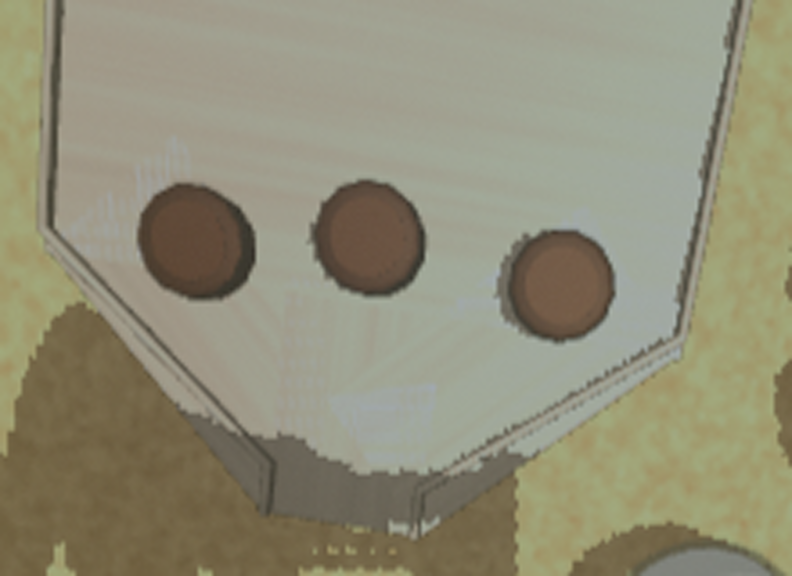

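View pics/w1b.png

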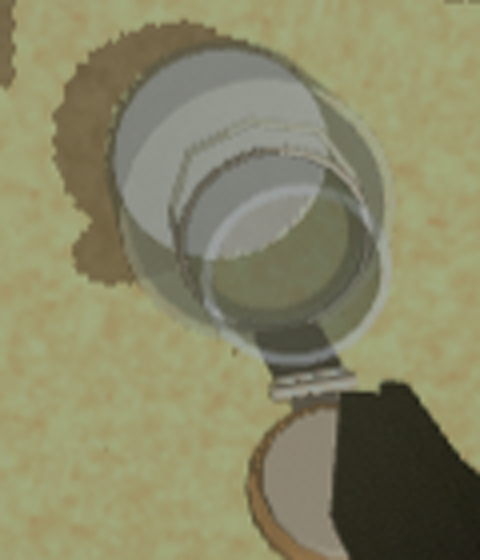

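```bash
python3 - <<'E'
from h import *
c=cap("wrist")
A=lambda u,v:(180+u/3.6,v/3.6); B=lambda u,v:(320+u/4,140+v/4)
kl=onz(c,*A(50,228),.160);kr=onz(c,*A(680,335),.160)
m=(kl+kr)/2; d=kl-kr; print("knees",kl,kr,np.hypot(*d[:2])); yaw=np.degrees(np.arctan2(-d[0],d[1])); print("mid",m,"tray yaw",yaw)
x=np.array([np.cos(np.radians(yaw)),np.sin(np.radians(yaw)),0]); print("front by knees",m-.066*x)
l=onz(c,*A(266,512),.154);r=onz(c,*A(416,535),.154); e=l-r; print("spout",l,r,(l+r)/2,np.hypot(*e[:2]),np.degrees(np.arctan2(-e[0],e[1])))
mo=onz(c,*B(296,272),.150); h=onz(c,*B(313,384),.156); print("mouth",mo,"hinge",h,np.hypot(*(mo-h)[:2]),np.degrees(np.arctan2(*(mo-h)[[1,0]])))
hs=cv2.cvtColor(c["img"],cv2.COLOR_BGR2HSV)
for n,p in [("L",(190,240)),("M",(370,238)),("R",(562,287))]:
    print(n,onz(c,*A(*p),.172)) # top centre
bot_=onz(c,*B(217,150),.003);print("jar bottom",bot_)
cap("scene","s1");cap("side","d1")
E
```

```text
knees [0.65902951 0.15981766 0.16      ] [ 0.67093548 -0.00977008  0.16      ] 0.1700051564570159
mid [0.66498249 0.07502379 0.16      ] tray yaw 4.0158817501263915
front by knees [0.59914455 0.07040161 0.16      ]
spout [0.59730901 0.09281385 0.154     ] [0.60068935 0.04934479 0.154     ] [0.59899918 0.07107932 0.154     ] 0.04360030026051866 4.446613649774966
mouth [ 0.56041299 -0.07050378  0.15      ] hinge [ 0.5313428  -0.08294008  0.156     ] 0.03161862480874475 23.161364206991415
L [0.66415628 0.11983352 0.172     ]
M [0.67508287 0.07503559 0.172     ]
R [0.67478903 0.02444664 0.172     ]
jar bottom [ 0.56084234 -0.06925052  0.003     ]
```

Emit:
play_rows(
  motion=[
    [[10,24,9],[-5,0,0],1],
    [[40,50,18],[-10,0,0],1],
    [[80,73,26],[-10,0,0],1],
    [[80,73,26],[-10,0,0],1],
  ],
)

```text
time_s: 2.45
position: [0.5569, -0.0748, 0.2457]
tcp_rot: [[-0.011, 0.383, -0.924], [0.002, -0.924, -0.383], [-1.0, -0.006, 0.01]]
force: [-0.1, -0.2, -0.1]
opening: 1.0
```

```bash
python3 st.py; python3 -c "
from h import *
p=bot.read_state()['position']
c=cap('wrist','w2')
for n in ['scene','side']:
    a=cap(n,n+'2'); print(n,proj(a,p),proj(a,[.5605,-.0695,.15]))
print(proj(c,[.5605,-.0695,.15]))
for n,z in (('scene',3.2),('side',4)):
    a=cv2.imread(f'pics/{n}2.png')[110:260,240:440]; cv2.imwrite(f'pics/{n}2z.png',cv2.resize(a,None,fx=z,fy=z,interpolation=cv2.INTER_CUBIC))
"
```

```text
time_s 2.45
position [0.5569, -0.0748, 0.2457]
tcp_rot [[-0.0115, 0.3826, -0.9238], [0.0023, -0.9239, -0.3827], [-0.9999, -0.0065, 0.0098]]
force [-0.0794, -0.2499, -0.0722]
opening 1.0003
joint_positions [-18.9903, 24.0816, 89.2392, -0.0993, 67.344, 48.5504]
scene [331.78572814 142.90420214] [329.27637972 168.73552929]
side [325.31882994 157.63685607] [323.08088856 184.60755475]
[319.05131485 194.12228584]
```

View pics/w2.png

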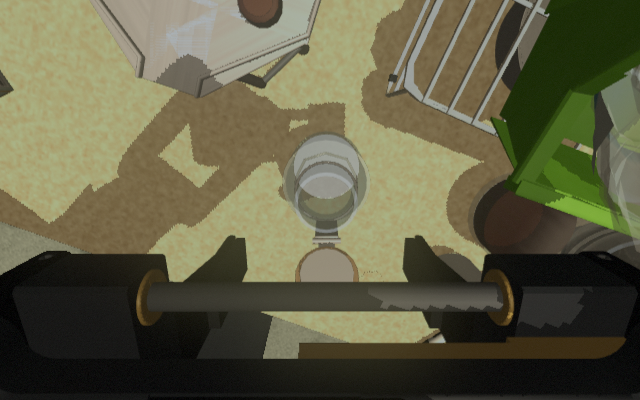

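View pics/side2z.png

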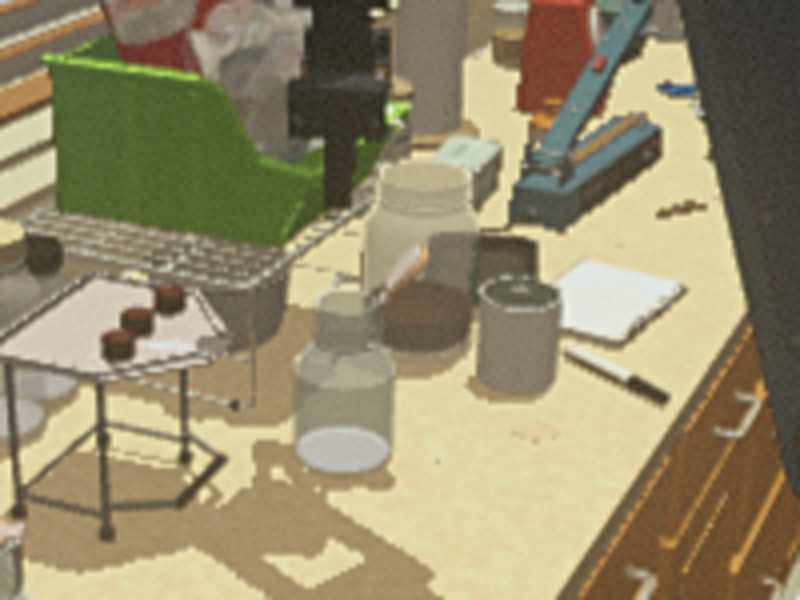

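View pics/scene2z.png

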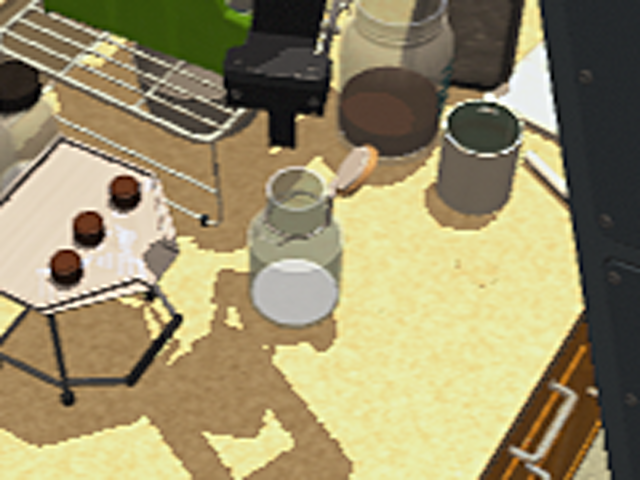

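```bash
python3 st.py; python3 -c "
from h import *
c=cap('wrist','w3'); a=cv2.imread('pics/w3.png')[120:290,250:400]; cv2.imwrite('pics/w3z.png',cv2.resize(a,None,fx=4,fy=4,interpolation=cv2.INTER_CUBIC))
print(c['C'])
"; python3 st.py
```

```text
time_s 2.6
position [0.5619, -0.0726, 0.2515]
tcp_rot [[0.0012, 0.3861, -0.9225], [0.0001, -0.9225, -0.3861], [-1.0, 0.0004, -0.0011]]
force [1.7808, -0.1231, 1.0762]
opening 1.0015
joint_positions [-18.6757, 23.7688, 88.7367, 0.0282, 67.4334, 48.6045]
[ 0.63763189 -0.04252443  0.41361943]
time_s 2.65
position [0.5625, -0.0722, 0.2522]
tcp_rot [[0.003, 0.3871, -0.922], [-0.0006, -0.9221, -0.3871], [-1.0, 0.0017, -0.0025]]
force [-0.6135, 0.7605, 0.586]
opening 0.9997
joint_positions [-18.616, 23.7254, 88.6827, 0.0235, 67.4205, 48.603]
```

View pics/w3z.png

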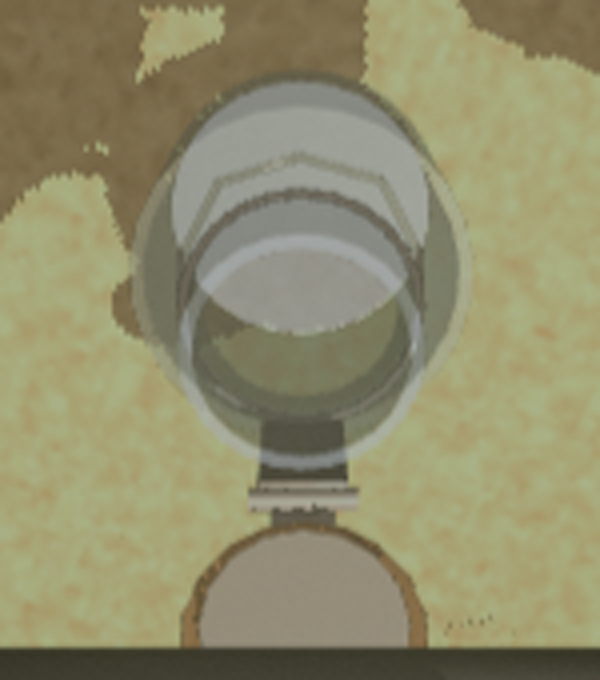

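```bash
python3 - <<'E'
from h import *
c=cap('wrist','w4');print(bot.read_state()["position"])
mo=onz(c,250+302/4,120+352/4,.15);h=onz(c,250+303/4,120+497/4,.156);print(mo,h,np.degrees(np.arctan2(*(mo-h)[[1,0]])))
a=cap('scene','s4');b=cap('side','d4')
print(onz(a,332.8,169.4,.15),onz(b,326,185,.15))
z=cv2.resize(c["img"][0:130,60:330],None,fx=2.9,fy=2.9,interpolation=cv2.INTER_CUBIC);cv2.imwrite("pics/w4z.png",z)
E
```

```text
[ 0.56271429 -0.07187661  0.25250081]
[ 0.55631181 -0.07768709  0.15      ] [ 0.52755566 -0.09001067  0.156     ] 23.197765353723263
[ 0.5507178  -0.07260504  0.15      ] [ 0.55033291 -0.07119839  0.15      ]
```

View pics/w4z.png

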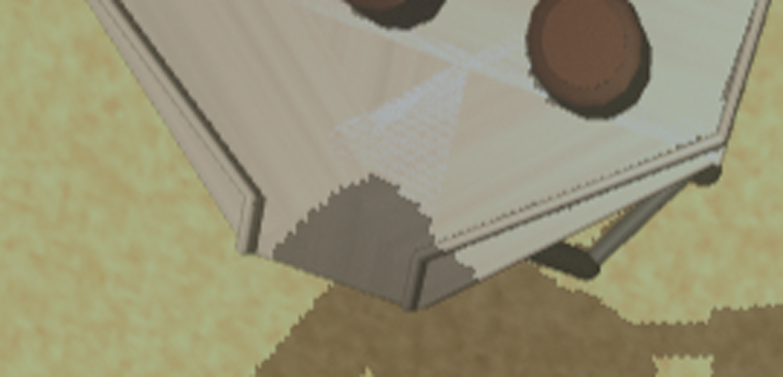

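```bash
python3 - <<'E'
from h import *
c=cap('wrist','w5');s=bot.read_state();p=np.array(s["position"]);T=np.array(s["tcp_rot"])
for dx,dy,dz in [(0,43.5,-9.5),(0,-43.5,-9.5),(0,43.5,0),(0,-43.5,0),(0,0,0),(105,0,0),(0,58.5,-9.5),(0,-58.5,-9.5)]:
    print(dx,dy,dz,proj(c,p+T@np.array([dx,dy,dz])/1000))
print(p,T[:,0],(T.T@(c["C"]-p)),(T.T@c["R"].T).round(3))
z=cv2.resize(c["img"][220:350,190:460],None,fx=2.9,fy=2.9,interpolation=cv2.INTER_CUBIC);cv2.imwrite("pics/w5z.png",cv2.convertScaleAbs(z,alpha=2.5))
E
```

```text
0 43.5 -9.5 [401.16778464 237.91211998]
0 -43.5 -9.5 [241.25145133 237.90068089]
0 43.5 0 [399.9624505  253.72452485]
0 -43.5 0 [242.5497584 253.7191358]
0 0 0 [321.27071299 253.72183083]
105 0 0 [322.37646899 198.17238731]
0 58.5 -9.5 [428.72737872 237.91409136]
0 -58.5 -9.5 [213.66747601 237.89870776]
[ 0.56244838 -0.07133901  0.25205466] [ 2.76301530e-03 -8.11501597e-04 -9.99995854e-01] [-0.1622715   0.00168867 -0.08172078] [[-0.001 -0.295  0.955]
 [ 1.     0.     0.001]
 [-0.     0.955  0.295]]
```

View pics/w5z.png

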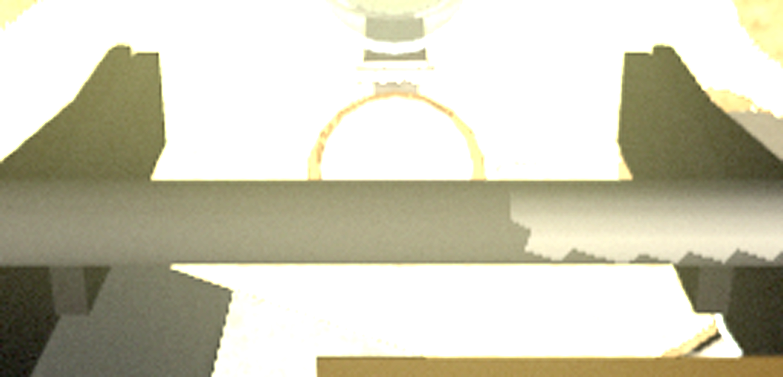

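Emit:
play_rows(
  motion=[
    [[15,0,4],[0,0,0],1],
    [[45,0,6],[0,0,0],1],
    [[75,0,6],[0,0,0],1],
    [[105,0,6],[0,0,0],1],
    [[122,0,6],[0,0,0],1],
    [[130,0,6],[0,0,0],1],
    [[130,0,6],[0,0,0],1],
  ],
)

```text
time_s: 3.55
position: [0.5561, -0.0737, 0.1201]
tcp_rot: [[-0.001, 0.389, -0.921], [0.0, -0.921, -0.389], [-1.0, -0.001, 0.001]]
force: [0.3, -0.2, 0.4]
opening: 1.001
```

```bash
python3 -c "
from h import *
c=cap('wrist','w6');
for n in ['scene','side']:
    c=cap(n); a=c['img'][130:230,270:400]; cv2.imwrite(f'pics/{n}6z.png',cv2.resize(a,None,fx=5,fy=5,interpolation=cv2.INTER_CUBIC))
"; python3 st.py
```

```text
time_s 3.7
position [0.5573, -0.0743, 0.1218]
tcp_rot [[0.0027, 0.3882, -0.9216], [-0.0009, -0.9216, -0.3882], [-1.0, 0.0019, -0.0021]]
force [-0.2834, 0.5531, 0.4285]
opening 0.9985
joint_positions [-18.9809, 33.2702, 96.5611, 0.0032, 50.0067, 48.174]
```

View pics/w6.png

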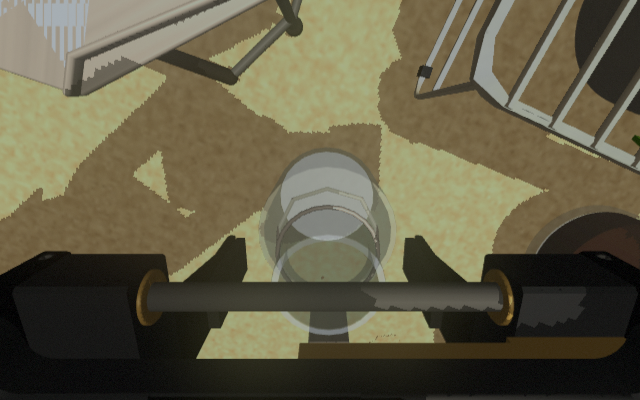

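View pics/side6z.png

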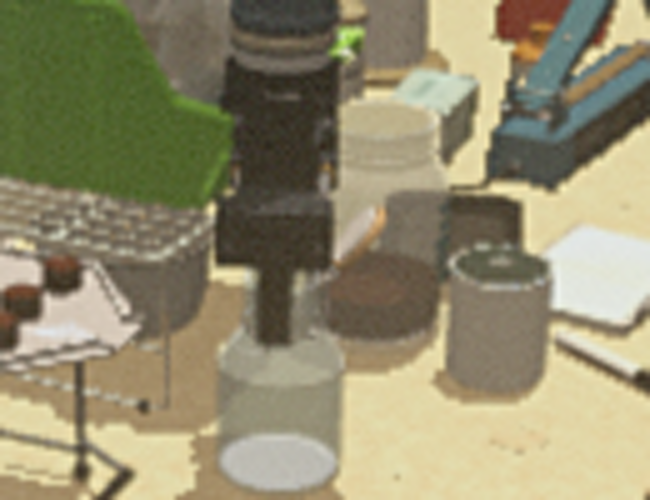

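Emit:
play_rows(
  motion=[
    [[0,1,0],[0,0,0],0.85],
    [[0,1,0],[0,0,0],0.7],
    [[0,1,0],[0,0,0],0.5],
    [[0,1,0],[0,0,0],0.3],
    [[0,1,0],[0,0,0],0.3],
    [[0,1,0],[0,0,0],0.3],
  ],
)

```text
time_s: 4.3
position: [0.5567, -0.0752, 0.1208]
tcp_rot: [[0.0, 0.388, -0.922], [-0.0, -0.922, -0.388], [-1.0, 0.0, -0.0]]
force: [0.3, -0.2, 2.4]
opening: 0.696
```

```bash
python3 -c "
from h import *
c=cap('wrist','w7')"; python3 st.py
```

```text
time_s 4.35
position [0.5567, -0.0751, 0.1207]
tcp_rot [[0.0003, 0.3879, -0.9217], [-0.0001, -0.9217, -0.3879], [-1.0, 0.0002, -0.0002]]
force [-0.7145, -0.1749, 1.5807]
opening 0.6925
joint_positions [-19.0842, 33.3817, 96.5682, -0.0037, 50.033, 48.095]
```

View pics/w7.png

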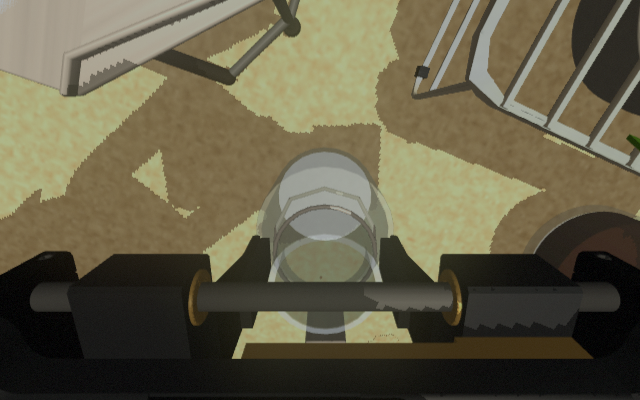

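Emit:
play_rows(
  motion=[
    [[0,0,0],[0,0,0],0.2],
    [[0,0,0],[0,0,0],0.2],
    [[0,0,0],[0,0,0],0.2],
    [[0,0,0],[0,0,0],0.2],
    [[0,0,0],[0,0,0],0.2],
  ],
)

```text
time_s: 4.85
position: [0.5567, -0.0752, 0.1207]
tcp_rot: [[0.0, 0.388, -0.922], [-0.0, -0.922, -0.388], [-1.0, 0.0, -0.0]]
force: [-1.0, 0.4, 3.2]
opening: 0.694
```

Emit:
play_rows(
  motion=[
    [[-3,0,0],[0,0,0],0.2],
    [[-6,0,0],[0,0,0],0.2],
    [[-6,0,0],[0,0,0],0.2],
    [[-6,0,0],[0,0,0],0.2],
    [[-6,0,0],[0,0,0],0.2],
  ],
)

```text
time_s: 5.35
position: [0.5562, -0.0749, 0.1261]
tcp_rot: [[-0.001, 0.388, -0.922], [0.0, -0.922, -0.388], [-1.0, -0.001, 0.001]]
force: [-0.3, -0.6, -5.1]
opening: 0.697
```

```bash
python3 -c "
from h import *
c=cap('wrist','w8')
for n in ['scene','side']:
    c=cap(n); a=c['img'][130:230,270:400]; cv2.imwrite(f'pics/{n}8z.png',cv2.resize(a,None,fx=5,fy=5,interpolation=cv2.INTER_CUBIC))
"; python3 st.py
```

```text
time_s 5.5
position [0.5564, -0.075, 0.1263]
tcp_rot [[-0.0004, 0.3878, -0.9217], [0.0002, -0.9217, -0.3878], [-1.0, -0.0003, 0.0003]]
force [-0.3828, -0.2216, -5.6271]
opening 0.6959
joint_positions [-19.0796, 32.8898, 96.35, 0.0036, 50.7845, 48.0973]
```

View pics/scene8z.png

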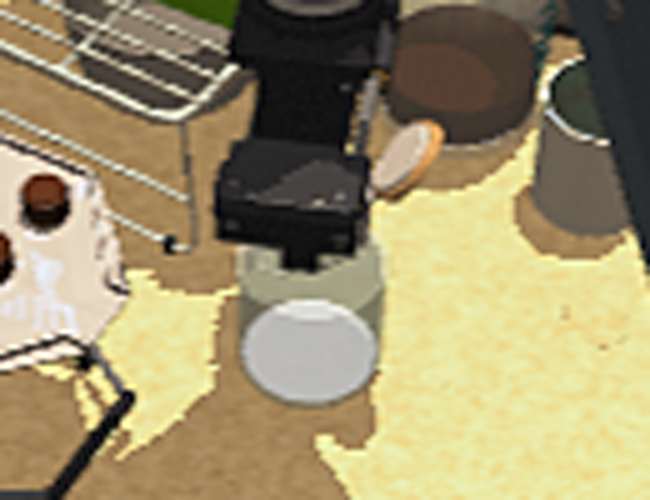

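View pics/w8.png

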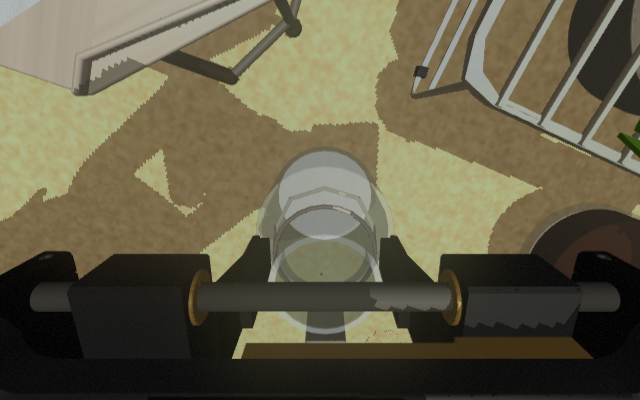

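```bash
cat >> h.py <<'E'
RT=np.array([[0,-.295,.955],[1,0,0],[0,.955,.295]]) # columns: cam axes in tool frame
RT[:,1]/=np.linalg.norm(RT[:,1]);RT[:,2]/=np.linalg.norm(RT[:,2])
def wc(p,T,K,yo=-.0005):
    T=np.array(T);p=np.array(p); Rcw=(T@RT).T; C=p+T@np.array([-.16227,yo,-.08172]); return dict(K=K,R=Rcw,C=C,t=-Rcw@C)
E
python3 - <<'E'
from h import *
K=cap("wrist")["K"];print(K)
T1=[[0.0006, 0.2226, -0.9749], [-0.0001, -0.9749, -0.2226], [-1.0, 0.0002, -0.0005]]
A=lambda u,v:(180+u/3.6,v/3.6); B=lambda u,v:(320+u/4,140+v/4)
c=wc([0.572, 0.0073, 0.3305],T1,K)
kl=onz(c,*A(50,228),.160);kr=onz(c,*A(680,335),.160);d=kl-kr;yaw=np.degrees(np.arctan2(-d[0],d[1]));x=np.array([np.cos(np.radians(yaw)),np.sin(np.radians(yaw)),0]);m=(kl+kr)/2
print("knees",np.hypot(*d[:2]),yaw,m-.066*x)
l=onz(c,*A(266,512),.154);r=onz(c,*A(416,535),.154);print("spout",(l+r)/2)
print("mouth",onz(c,*B(296,272),.150))
for n,p in [("L",(190,240)),("M",(370,238)),("R",(562,287))]: print(n,onz(c,*A(*p),.172).round(4))
T4=[[0.003, 0.3871, -0.922], [-0.0006, -0.9221, -0.3871], [-1.0, 0.0017, -0.0025]]
c=wc([0.5627,-0.0719,.2525],T4,K)
f=lambda u,v:(60+u/2.9,v/2.9)
l=onz(c,*f(243,250),.154);r=onz(c,*f(413,308),.154);e=l-r;print("w4 spout",l,r,(l+r)/2,np.hypot(*e[:2]),np.degrees(np.arctan2(-e[0],e[1])))
print("w4 mouth",onz(c,325.5,208,.15))
s=bot.read_state();c=wc(s["position"],s["tcp_rot"],K);print("now mouth",onz(c,325,284,.1555),"tcp",s["position"])
E
```

```text
[[324.16723264   0.         324.58278813]
 [  0.         324.16723264 199.14377832]
 [  0.           0.           1.        ]]
knees 0.16971845519272036 3.7498285952752366 [0.59528759 0.0654045  0.16      ]
spout [0.59513951 0.06620614 0.154     ]
mouth [ 0.55560285 -0.07544348  0.15      ]
L [0.6606 0.1146 0.172 ]
M [0.6713 0.0699 0.172 ]
R [0.6707 0.0193 0.172 ]
w4 spout [0.59352428 0.0904499  0.154     ] [0.59666128 0.04521568 0.154     ] [0.59509278 0.06783279 0.154     ] 0.04534287139754362 3.967124632009786
w4 mouth [ 0.55569595 -0.0753465   0.15      ]
now mouth [ 0.55546656 -0.0751252   0.1555    ] tcp [ 0.55646933 -0.07502781  0.12641125]
```

Emit:
play_rows(
  motion=[
    [[-2,-10,-2],[1,0,0],0.2],
    [[-2,-30,-8],[4,0,0],0.2],
    [[-2,-55,-15],[8,0,0],0.2],
    [[-2,-80,-24],[12,0,0],0.2],
    [[-2,-105,-32],[16,0,0],0.2],
    [[-2,-124,-40],[19,0,0],0.2],
    [[-2,-133,-44],[19,0,0],0.2],
    [[-2,-133,-44],[19,0,0],0.2],
  ],
)

```text
time_s: 6.35
position: [0.5455, 0.0656, 0.1286]
tcp_rot: [[0.0, 0.07, -0.998], [-0.0, -0.998, -0.07], [-1.0, 0.0, -0.0]]
force: [0.2, 0.3, -4.8]
opening: 0.694
```

```bash
python3 -c "
from h import *
for i in range(6): bot.capture('side')
c=cap('wrist','w9')"; python3 st.py
```

```text
time_s 6.7
position [0.5457, 0.0636, 0.1285]
tcp_rot [[0.0, 0.0655, -0.9978], [-0.0002, -0.9978, -0.0655], [-1.0, 0.0002, 0.0]]
force [-0.2947, 0.4921, -4.7568]
opening 0.6944
joint_positions [-4.9985, 31.9552, 98.0233, -0.0119, 50.0203, 81.2508]
```

View pics/w9.png

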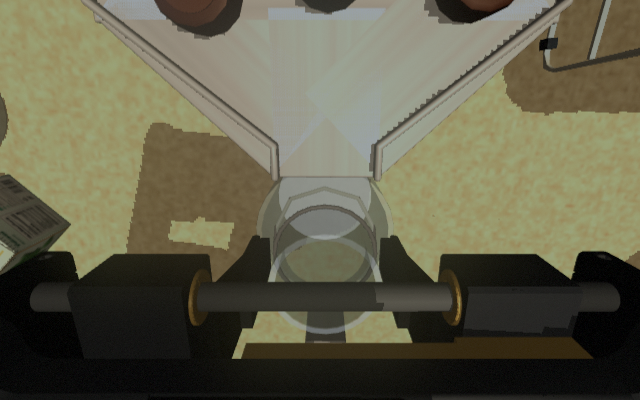

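```bash
python3 - <<'E'
from h import *
s=bot.read_state();K=cap("wrist")["K"];c=wc(s["position"],s["tcp_rot"],K)
l=onz(c,279,178,.154);r=onz(c,376,177,.154);m=onz(c,325,284,.1575);e=l-r
print(l,r,(l+r)/2,np.hypot(*e[:2]),np.degrees(np.arctan2(-e[0],e[1])),m, s["position"])
T=np.array(s["tcp_rot"]);print("tool",T.T@((l+r)/2-m))
E
```

```text
[0.59328644 0.08705928 0.154     ] [0.59647918 0.04520156 0.154     ] [0.59488281 0.06613042 0.154     ] 0.04197931153875904 4.3618528995853145 [0.54461295 0.0638889  0.1575    ] [0.54567487 0.06364872 0.12853308]
tool [ 0.00350001  0.00105782 -0.05030869]
```

Emit:
play_rows(
  motion=[
    [[0,1,-8],[0,0,0],0.2],
    [[0,1,-17],[0,0,0],0.2],
    [[0,1,-20],[0,0,0],0.2],
    [[2,1,-20],[0,0,0],0.2],
    [[5,1,-20],[0,0,0],0.2],
    [[7,1,-20],[0,0,0],0.2],
    [[8,1,-20],[0,0,0],0.2],
    [[8,1,-20],[0,0,0],0.2],
  ],
)

```text
time_s: 7.55
position: [0.5653, 0.0651, 0.1208]
tcp_rot: [[-0.0, 0.067, -0.998], [0.0, -0.998, -0.067], [-1.0, -0.0, 0.0]]
force: [-1.3, 0.8, -1.2]
opening: 0.694
```

```bash
python3 -c "
from h import *
bot.capture('side')
c=cap('wrist','w10')
c=cap('scene'); a=c['img'][130:240,200:370]; cv2.imwrite(f'pics/s10z.png',cv2.resize(a,None,fx=4.5,fy=4.5,interpolation=cv2.INTER_CUBIC))"; python3 st.py
```

```text
time_s 7.7
position [0.5654, 0.0651, 0.1208]
tcp_rot [[-0.0001, 0.0666, -0.9978], [0.0002, -0.9978, -0.0666], [-1.0, -0.0002, 0.0001]]
force [-1.6881, 0.1706, -0.5058]
opening 0.6922
joint_positions [-4.6884, 33.8264, 95.4716, 0.0148, 50.7068, 81.4814]
```

View pics/w10.png

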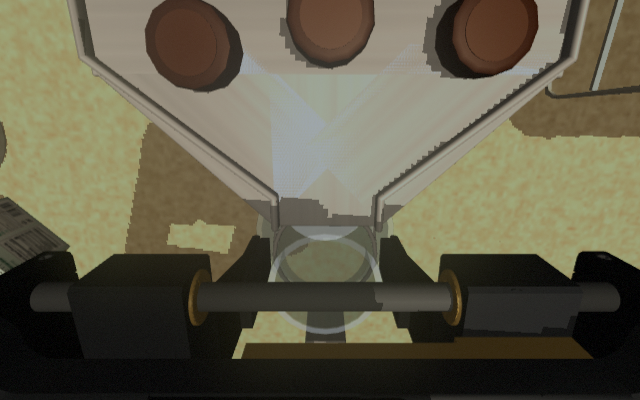

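View pics/s10z.png

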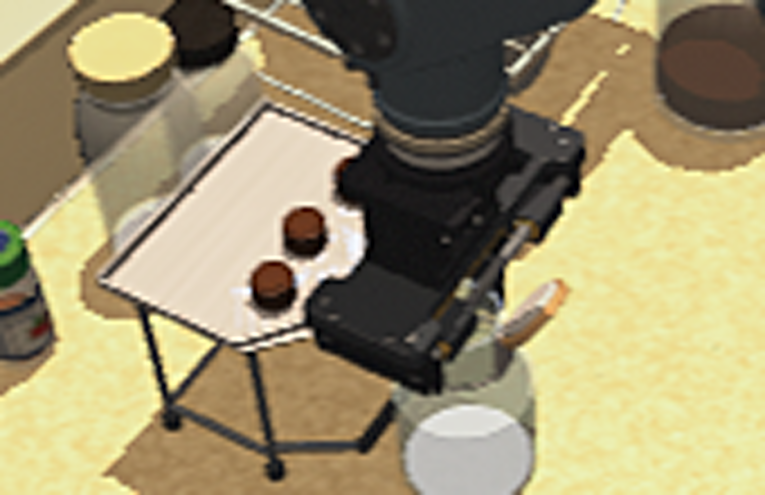

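Emit:
play_rows(
  motion=[
    [[1,0,0],[0,0,0],0.2],
    [[1,0,0],[0,0,0],0.8],
    [[1,0,0],[0,0,0],0.8],
    [[1,0,0],[0,0,0],0.8],
    [[1,0,0],[0,0,0],0.85],
  ],
)

```text
time_s: 8.2
position: [0.566, 0.0648, 0.1196]
tcp_rot: [[0.001, 0.067, -0.998], [-0.0, -0.998, -0.067], [-1.0, 0.0, -0.001]]
force: [-0.1, 0.2, -0.5]
opening: 0.82
```

Emit:
play_rows(
  motion=[
    [[-5,0,0],[0,0,0],0.85],
    [[-20,0,0],[0,0,0],0.85],
    [[-45,0,0],[0,0,0],0.85],
    [[-75,0,0],[0,0,0],0.85],
    [[-105,0,0],[0,0,0],0.5],
    [[-130,0,0],[0,0,0],0.2],
    [[-150,0,-10],[0,0,0],0.2],
    [[-160,0,-20],[0,0,0],0.2],
  ],
)

```text
time_s: 9.0
position: [0.5866, 0.0662, 0.2825]
tcp_rot: [[0.004, 0.067, -0.998], [-0.0, -0.998, -0.067], [-1.0, 0.001, -0.004]]
force: [0.6, -0.2, -0.2]
opening: 0.574
```

```bash
python3 -c "
from h import *
for i in range(6): bot.capture('side')
c=cap('wrist','w11')
c=cap('scene'); a=c['img'][130:240,200:370]; cv2.imwrite(f'pics/s11z.png',cv2.resize(a,None,fx=4.5,fy=4.5,interpolation=cv2.INTER_CUBIC))"; python3 st.py
```

```text
time_s 9.4
position [0.5844, 0.0663, 0.2785]
tcp_rot [[-0.0026, 0.0666, -0.9978], [0.0002, -0.9978, -0.0666], [-1.0, -0.0004, 0.0026]]
force [0.5564, 0.5569, -0.3293]
opening 0.2347
joint_positions [-4.4076, 24.0459, 83.563, 0.0001, 72.5417, 81.7734]
```

View pics/w11.png

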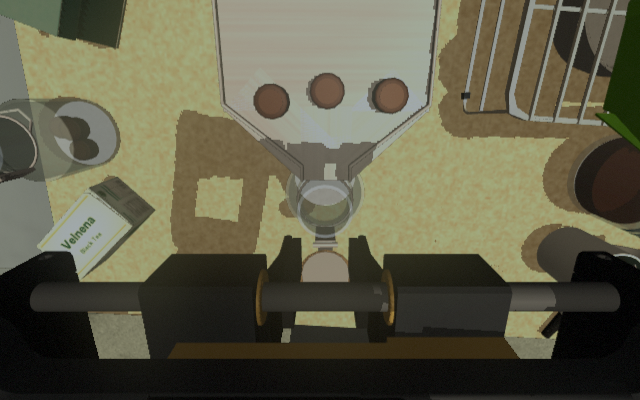

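View pics/s11z.png

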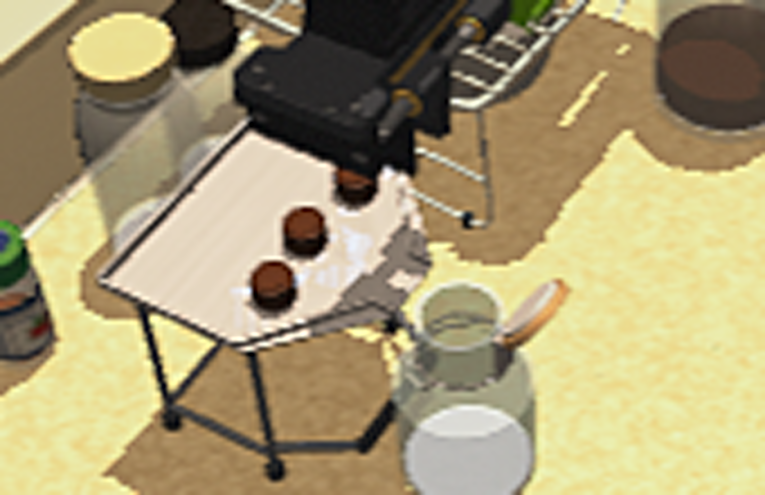

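Emit:
play_rows(
  motion=[
    [[0,0,-8],[-6,0,0],0.15],
    [[0,0,-25],[-14,0,0],0.15],
    [[0,0,-45],[-22.5,0,0],0.15],
    [[0,0,-65],[-31,0,0],0.15],
    [[0,0,-85],[-39.5,0,0],0.15],
    [[0,1,-105],[-48,0,0],0.15],
    [[0,1,-120],[-56.5,0,0],0.15],
    [[0,1,-126],[-65,0,0],0.15],
  ],
)

```text
time_s: 10.2
position: [0.7121, 0.0736, 0.2781]
tcp_rot: [[-0.001, 0.935, -0.356], [0.0, -0.356, -0.935], [-1.0, -0.001, 0.0]]
force: [-0.7, 0.0, 0.2]
opening: 0.151
```

Emit:
play_rows(
  motion=[
    [[0,0,0],[-8.5,0,0],0.15],
    [[0,0,0],[-17,0,0],0.15],
    [[0,0,0],[-25.5,0,0],0.15],
    [[0,0,0],[-34,0,0],0.15],
    [[0,0,0],[-42.5,0,0],0.15],
    [[0,0,0],[-51,0,0],0.15],
    [[0,0,0],[-59.5,0,0],0.15],
    [[0,0,0],[-68,0,0],0.15],
  ],
)

```text
time_s: 11.0
position: [0.7106, 0.0737, 0.2785]
tcp_rot: [[-0.002, 0.68, 0.733], [0.0, 0.733, -0.68], [-1.0, -0.001, -0.002]]
force: [-0.0, -0.4, 0.9]
opening: 0.149
```

Emit:
play_rows(
  motion=[
    [[0,0,0],[-8.5,0,0],0.15],
    [[0,0,0],[-17,0,0],0.15],
    [[0,0,0],[-25.5,0,0],0.15],
    [[0,0,0],[-34,0,0],0.15],
    [[0,0,0],[-42,0,0],0.15],
    [[0,0,0],[-47,0,0],0.15],
    [[0,0,0],[-47,0,0],0.15],
  ],
)

```text
time_s: 11.7
position: [0.7107, 0.0736, 0.2786]
tcp_rot: [[-0.002, -0.066, 0.998], [0.0, 0.998, 0.066], [-1.0, 0.0, -0.002]]
force: [-0.4, 0.6, -0.5]
opening: 0.15
```

```bash
python3 -c "
from h import *
for i in range(4): bot.capture('side')
print(bot.read_state()['position'],bot.read_state()['tcp_rot'])
c=cap('wrist','w12')"; python3 st.py
```

```text
[0.71106978 0.07362941 0.27918911] [[-7.05789682e-04 -6.53448473e-02  9.97862492e-01]
 [ 2.84006571e-05  9.97862739e-01  6.53448836e-02]
 [-9.99999751e-01  7.44596950e-05 -7.02425388e-04]]
time_s 11.95
position [0.7111, 0.0737, 0.2793]
tcp_rot [[-0.0005, -0.0657, 0.9978], [0.0, 0.9978, 0.0657], [-1.0, 0.0001, -0.0005]]
force [-0.1808, -0.4724, 0.0598]
opening 0.1532
joint_positions [-3.0191, 34.8926, 63.7626, 0.001, 81.3736, -96.7836]
```

View pics/w12.png

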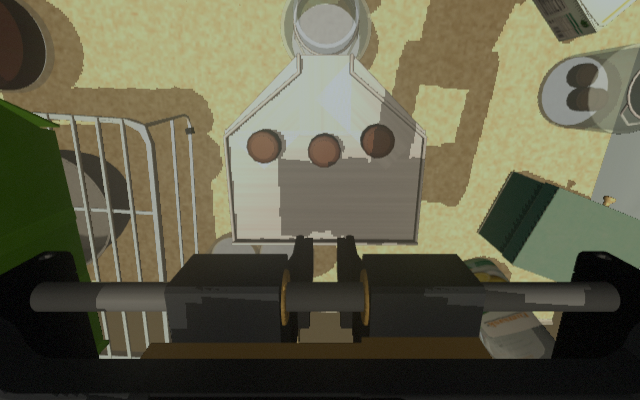

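```bash
python3 - <<'E'
import cv2
a=cv2.imread("pics/w12.png")[0:185,215:435]; cv2.imwrite("pics/w12z.png",cv2.resize(a,None,fx=3.2,fy=3.2,interpolation=cv2.INTER_CUBIC))
E
```

```text
(no output)
```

View pics/w12z.png

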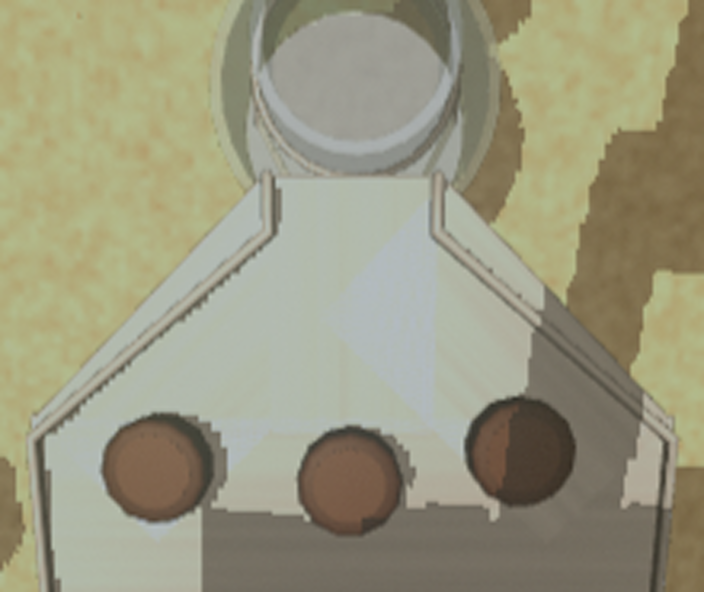

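```bash
cat >> h.py <<'E'
TO=None
def tray(O,yaw,X):
    a=np.radians(yaw);d=np.array(X)[:2]-np.array(O)[:2];return np.array([d@[np.cos(a),np.sin(a)],d@[-np.sin(a),np.cos(a)]])
E
python3 - <<'E'
from h import *
s=bot.read_state();c0=cap("wrist");c=wc(s["position"],s["tcp_rot"],c0["K"])
f=lambda u,v:(215+u/3.2,v/3.2)
l=onz(c,*f(273,178),.154);r=onz(c,*f(436,178),.154);print("spout",(l+r)/2,np.linalg.norm(l-r))
kl=onz(c,*f(42,440),.16);kr=onz(c,*f(665,438),.16);d=kr-kl;yaw=np.degrees(np.arctan2(-d[0],d[1]));m=(kl+kr)/2
a=np.radians(yaw);O=m-.066*np.array([np.cos(a),np.sin(a),0]);print("knees",np.hypot(*d[:2]),yaw,O)
O=np.array([.595,.0663]);yaw=4.0
for n,p in [("R",(156,466)),("M",(350,480)),("L",(521,450))]:
    X=onz(c,*f(*p),.172);print(n,X.round(4),(1000*tray(O,yaw,X)).round(1))
print("mouth (outer rim)",(1000*tray(O,yaw,onz(c,*f(357,72),.15))).round(1))
print("tcp",(1000*tray(O,yaw,s["position"])).round(1))
E
```

```text
spout [0.59571524 0.06654821 0.154     ] 0.04160988935814765
knees 0.1671279708734378 3.945654194769753 [0.59492481 0.06604583 0.16      ]
R [0.6697 0.0199 0.172 ] [ 71.3 -51.5]
M [0.67   0.0703 0.172 ] [75.1 -1.3]
L [0.6594 0.1137 0.172 ] [67.6 42.8]
mouth (outer rim) [-24.3   0.9]
tcp [116.4  -0.8]
```

Emit:
play_rows(
  motion=[
    [[20,0,0],[0,0,0],0.15],
    [[50,0,0],[0,0,0],0.15],
    [[80,0,0],[0,0,0],0.15],
    [[102,0,0],[0,0,0],0.15],
    [[112,0,0],[0,0,0],0.15],
    [[114,0,0],[0,0,0],0.15],
    [[114,0,-4],[0,0,0],0.15],
    [[114,0,-10],[0,0,0],0.15],
  ],
)

```text
time_s: 12.8
position: [0.7023, 0.0729, 0.1672]
tcp_rot: [[0.003, -0.067, 0.998], [-0.0, 0.998, 0.067], [-1.0, -0.0, 0.003]]
force: [0.6, -0.8, 0.4]
opening: 0.147
```

```bash
python3 -c "
from h import *
c=cap('wrist','w13')"; python3 st.py
```

```text
time_s 12.85
position [0.7007, 0.073, 0.1672]
tcp_rot [[0.0011, -0.0667, 0.9978], [-0.0002, 0.9978, 0.0667], [-1.0, -0.0003, 0.001]]
force [-1.1719, -0.7205, -0.0844]
opening 0.1517
joint_positions [-3.1161, 39.7366, 72.4821, -0.008, 67.7201, -96.9387]
```

View pics/w13.png

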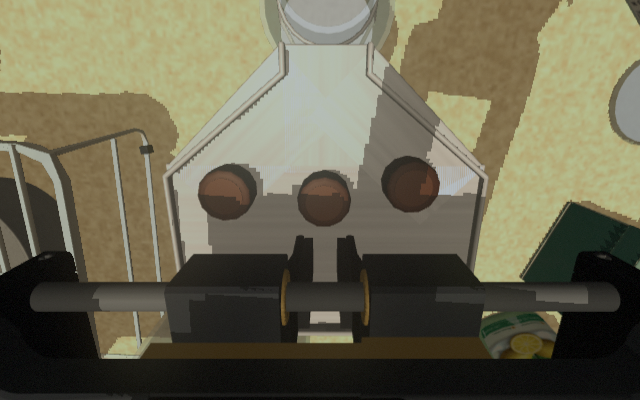

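Emit:
play_rows(
  motion=[
    [[1,0,-8],[0,0,0],0.15],
    [[1,0,-17],[0,0,0],0.15],
    [[1,0,-27],[0,0,0],0.15],
    [[1,0,-37],[0,0,0],0.15],
    [[1,0,-47],[0,0,0],0.15],
    [[1,0,-57],[0,0,0],0.15],
    [[1,0,-65],[0,0,0],0.15],
    [[1,0,-70],[0,0,0],0.15],
  ],
)

```text
time_s: 13.65
position: [0.6305, 0.0683, 0.1646]
tcp_rot: [[-0.0, -0.067, 0.998], [0.0, 0.998, 0.067], [-1.0, 0.0, -0.0]]
force: [0.9, 0.0, 0.2]
opening: 0.149
```

```bash
python3 -c "
from h import *
c=cap('wrist','w14')"; python3 st.py
```

```text
time_s 13.7
position [0.6298, 0.0683, 0.1645]
tcp_rot [[-0.0016, -0.0667, 0.9978], [0.0, 0.9978, 0.0667], [-1.0, 0.0001, -0.0016]]
force [-2.0945, 0.5978, -0.0272]
opening 0.1464
joint_positions [-3.8962, 34.7109, 83.8677, -0.0055, 61.5143, -97.7175]
```

View pics/w14.png

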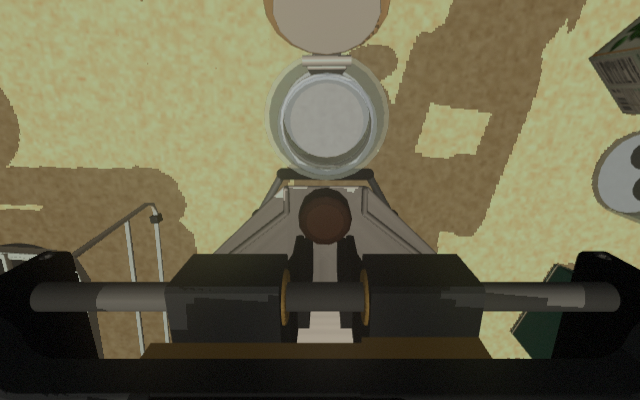

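Emit:
play_rows(
  motion=[
    [[0,0,-5],[0,0,0],0.15],
    [[0,0,-11],[0,0,0],0.15],
    [[0,0,-17],[0,0,0],0.15],
    [[0,0,-23],[0,0,0],0.15],
    [[0,0,-28],[0,0,0],0.15],
    [[0,0,-32],[0,0,0],0.15],
    [[0,0,-32],[0,0,0],0.15],
    [[0,0,-32],[0,0,0],0.15],
  ],
)

```text
time_s: 14.5
position: [0.5997, 0.0662, 0.1647]
tcp_rot: [[0.0, -0.067, 0.998], [-0.0, 0.998, 0.067], [-1.0, -0.0, 0.0]]
force: [0.4, -0.0, 1.3]
opening: 0.147
```

```bash
python3 -c "
from h import *
c=cap('wrist','w15')"; python3 st.py
```

```text
time_s 14.55
position [0.5998, 0.0662, 0.1646]
tcp_rot [[0.0005, -0.0667, 0.9978], [-0.0, 0.9978, 0.0667], [-1.0, -0.0001, 0.0005]]
force [-0.3925, -0.4671, 0.5331]
opening 0.1486
joint_positions [-4.3055, 32.5405, 88.5103, 0.0008, 58.919, -98.1278]
```

View pics/w15.png

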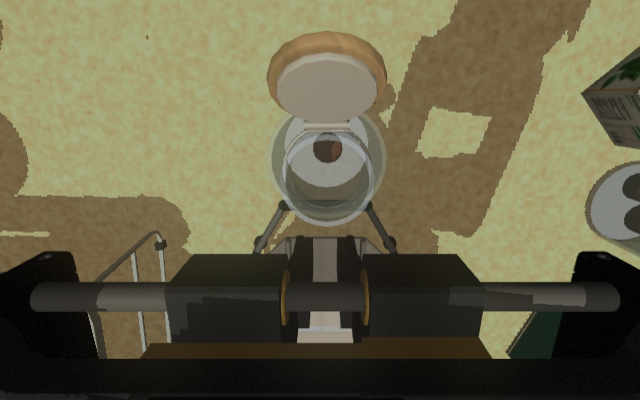

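Emit:
play_rows(
  motion=[
    [[-20,0,2],[0,0,0],0.15],
    [[-35,8,12],[-6,0,0],0.15],
    [[-38,20,28],[-14,0,0],0.15],
    [[-38,34,46],[-22,0,0],0.15],
    [[-38,50,65],[-30,0,0],0.15],
    [[-38,61,79],[-38,0,0],0.15],
    [[-38,66,86],[-44.5,0,0],0.15],
    [[-38,66,86],[-44.5,0,0],0.15],
  ],
)

```text
time_s: 15.35
position: [0.682, 0.1387, 0.2022]
tcp_rot: [[0.001, -0.748, 0.664], [0.0, 0.664, 0.748], [-1.0, -0.001, 0.001]]
force: [-0.0, 0.3, -0.4]
opening: 0.154
```

```bash
python3 -c "
from h import *
for i in range(3): bot.capture('side')
s=bot.read_state();c=cap('wrist','w16');print(1000*tray([.595,.0663],4.0,s['position']))"; python3 st.py
```

```text
[90.2175464  65.04269561]
time_s 15.55
position [0.6804, 0.1373, 0.2024]
tcp_rot [[-0.0009, -0.7456, 0.6664], [-0.0002, 0.6664, 0.7456], [-1.0, 0.0005, -0.0007]]
force [0.4564, 0.5759, -0.227]
opening 0.1514
joint_positions [2.2129, 36.9021, 72.2928, -0.0101, 70.8544, -135.993]
```

View pics/w16.png

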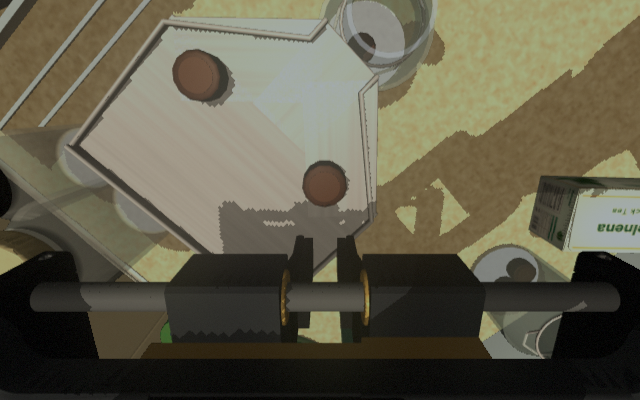

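Emit:
play_rows(
  motion=[
    [[15,0,0],[0,0,0],0.15],
    [[30,0,0],[0,0,0],0.15],
    [[38,0,-3],[0,0,0],0.15],
    [[38,0,-10],[0,0,0],0.15],
    [[38,0,-20],[0,0,0],0.15],
    [[38,0,-31],[0,0,0],0.15],
    [[38,0,-42],[0,0,0],0.15],
    [[38,0,-52],[0,0,0],0.15],
  ],
)

```text
time_s: 16.35
position: [0.6458, 0.0979, 0.1652]
tcp_rot: [[0.001, -0.747, 0.665], [-0.0, 0.665, 0.747], [-1.0, -0.001, 0.0]]
force: [-0.0, 0.7, 0.2]
opening: 0.152
```

Emit:
play_rows(
  motion=[
    [[0,0,-8],[0,0,0],0.15],
    [[0,0,-14],[0,0,0],0.15],
    [[0,0,-18],[0,0,0],0.15],
    [[0,0,-18],[0,0,0],0.15],
    [[0,0,-18],[0,0,0],0.15],
  ],
)

```text
time_s: 16.85
position: [0.6345, 0.0856, 0.1645]
tcp_rot: [[0.0, -0.747, 0.665], [0.0, 0.665, 0.747], [-1.0, -0.0, 0.0]]
force: [-0.4, -0.2, 0.2]
opening: 0.154
```

```bash
python3 -c "
from h import *
s=bot.read_state();c=cap('wrist','w17');print(1000*tray([.595,.0663],4.0,s['position']),s['position'])"
```

```text
[40.76978126 16.47598754] [0.63452116 0.08557981 0.16454464]
```

View pics/w17.png

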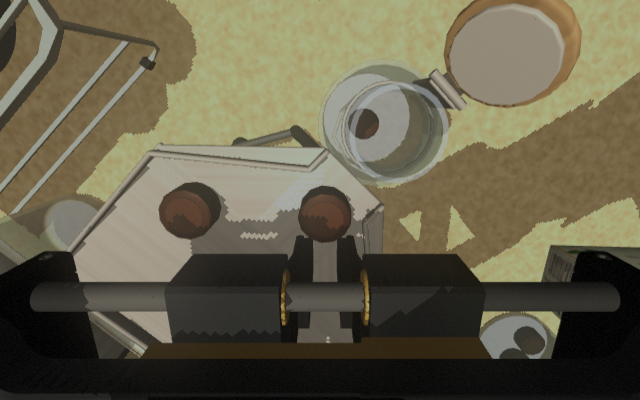

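Emit:
play_rows(
  motion=[
    [[0,0,3],[0,0,0],0.15],
    [[0,-3.5,3],[8,0,0],0.15],
    [[0,-7,2],[16,0,0],0.15],
    [[0,-10,1],[24,0,0],0.15],
    [[0,-13,-1],[32,0,0],0.15],
    [[0,-16,-3],[40,0,0],0.15],
    [[0,-18,-4],[44.3,0,0],0.15],
    [[0,-18,-4],[44.3,0,0],0.15],
  ],
)

```text
time_s: 17.7
position: [0.6456, 0.0706, 0.1644]
tcp_rot: [[0.0, -0.07, 0.998], [-0.0, 0.998, 0.07], [-1.0, -0.0, 0.0]]
force: [0.6, -0.1, 0.1]
opening: 0.148
```

```bash
python3 -c "
from h import *
bot.capture('side')
s=bot.read_state();c=cap('wrist','w18');print(1000*tray([.595,.0663],4.0,s['position']),s['position'],s['tcp_rot'][0])"
```

```text
[50.6407189   0.92570104] [0.64545279 0.07075596 0.16443253] [ 1.05179326e-04 -7.18924036e-02  9.97412388e-01]
```

View pics/w18.png

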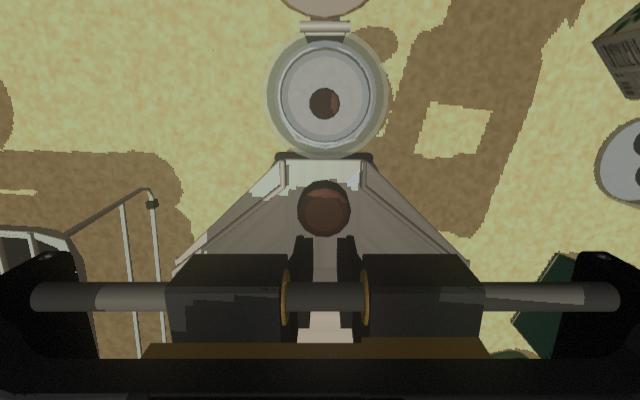

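Emit:
play_rows(
  motion=[
    [[0,0,-5],[0,0,0],0.15],
    [[0,0,-12],[0,0,0],0.15],
    [[0,0,-19],[0,0,0],0.15],
    [[0,0,-26],[0,0,0],0.15],
    [[0,0,-32],[0,0,0],0.15],
    [[0,0,-38],[0,0,0],0.15],
    [[0,-0.5,-43],[0,0,0],0.15],
    [[0,-0.5,-46],[0,0,0],0.15],
  ],
)

```text
time_s: 18.6
position: [0.5987, 0.0667, 0.1646]
tcp_rot: [[-0.0, -0.07, 0.998], [-0.0, 0.998, 0.07], [-1.0, -0.0, -0.0]]
force: [-0.3, 0.6, -0.1]
opening: 0.151
```

Emit:
play_rows(
  motion=[
    [[0,0,0],[0,0,0],0.15],
    [[0,0,0],[0,0,0],0.15],
  ],
)

```text
time_s: 18.8
position: [0.5995, 0.0668, 0.1646]
tcp_rot: [[0.0, -0.07, 0.998], [-0.0, 0.998, 0.07], [-1.0, -0.0, 0.0]]
force: [-0.5, -0.0, -0.6]
opening: 0.149
```

```bash
python3 -c "
from h import *
s=bot.read_state();c=cap('wrist','w19');print(1000*tray([.595,.0663],4.0,s['position']),s['position'],s['time_s'])"
```

```text
[4.5585656  0.14876463] [0.59953708 0.06676639 0.16460162] 18.8
```

View pics/w19.png

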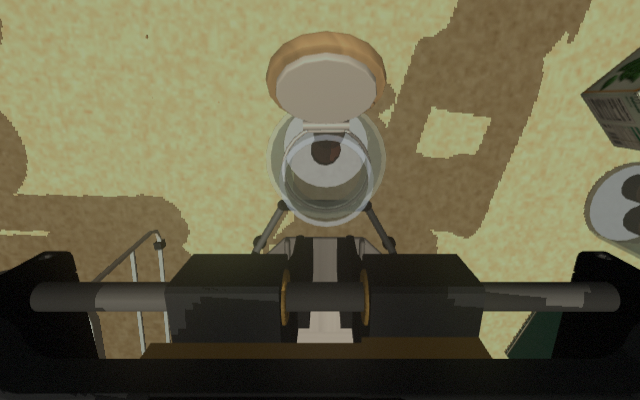

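```bash
python3 -c "
from h import *
a=cv2.imread('pics/w19.png')[95:245,250:400]; b=cv2.imread('pics/w15.png')[95:245,250:400]; 
cv2.imwrite('pics/w19z.png',cv2.resize(np.hstack([b,a]),None,fx=2.6,fy=2.6,interpolation=cv2.INTER_CUBIC))
c=cap('side'); a=c['img'][160:240,230:350]; cv2.imwrite(f'pics/d19z.png',cv2.resize(a,None,fx=6,fy=6,interpolation=cv2.INTER_CUBIC))"
```

```text
(no output)
```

View pics/w19z.png

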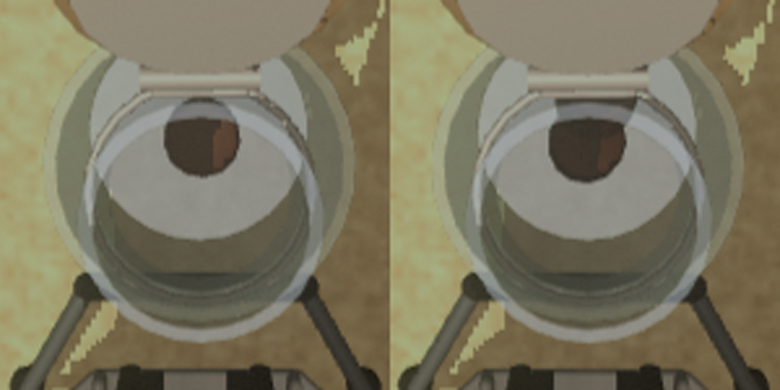

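View pics/d19z.png

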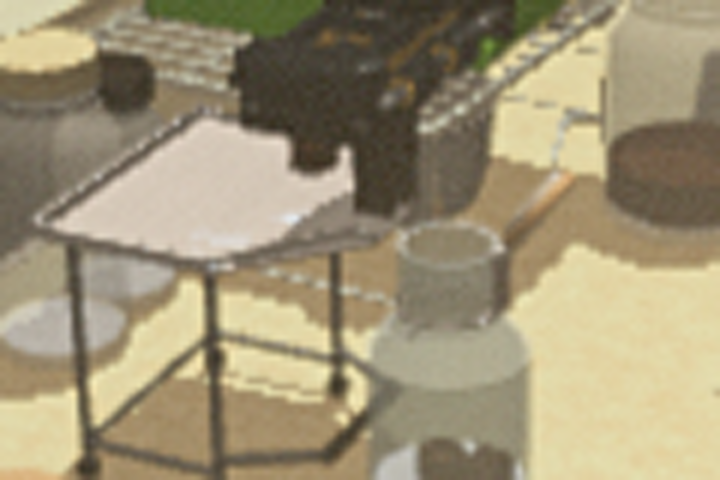

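Emit:
play_rows(
  motion=[
    [[-20,0,2],[0,0,0],0.15],
    [[-35,-8,12],[7,0,0],0.15],
    [[-38,-22,28],[15,0,0],0.15],
    [[-38,-39,46],[23,0,0],0.15],
    [[-38,-56,65],[31,0,0],0.15],
    [[-38,-69,80],[39,0,0],0.15],
    [[-38,-75,88],[47.4,0,0],0.15],
    [[-38,-75,88],[47.4,0,0],0.15],
  ],
)

```text
time_s: 19.7
position: [0.6937, -0.003, 0.2021]
tcp_rot: [[0.001, 0.688, 0.726], [-0.0, 0.726, -0.688], [-1.0, 0.0, 0.001]]
force: [-0.1, 0.7, -0.7]
opening: 0.149
```

```bash
python3 -c "
from h import *
for i in range(3): bot.capture('side')
s=bot.read_state();c=cap('wrist','w20');print(1000*tray([.595,.0663],4.0,s['position']),s['position'],s['tcp_rot'][0],s['time_s'])"
```

```text
[ 91.71148918 -74.24488679] [ 0.69166715 -0.00136656  0.20223241] [-0.00129429  0.68470588  0.72881835] 19.85
```

View pics/w20.png

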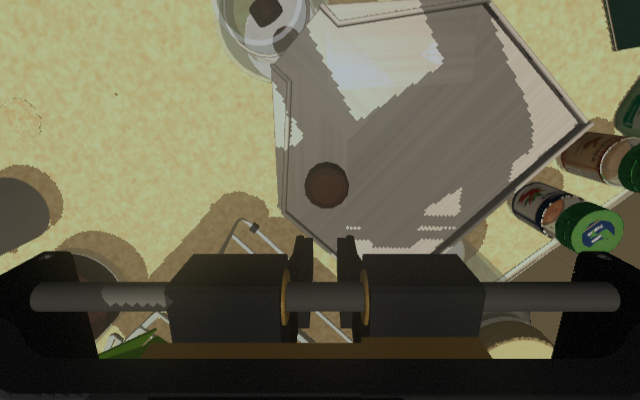

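```bash
python3 -c "
from h import *
a=cap('scene','s20');b=cap('side')
for n,p,q in [('botnear',(318,133),(303,166)),('topR',(363,80),(342,136)),('topL',(247,74),(254,122)),('botL',(253,113),(255,158))]: print(n,tri(a,p,b,q).round(3))
"
```

```text
botnear [ 0.677 -0.168  0.16 ]
topR [ 0.642 -0.407  0.219]
topL [ 0.879 -0.132  0.311]
botL [ 0.881 -0.13   0.172]
```

View pics/s20.png

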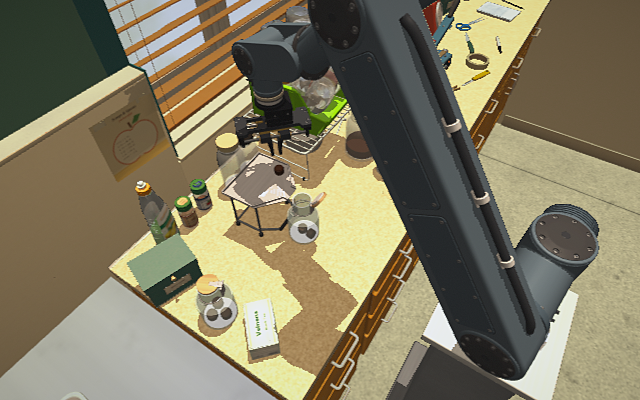

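Emit:
play_rows(
  motion=[
    [[15,0,0],[0,0,0],0.15],
    [[30,0.5,0],[0,0,0],0.15],
    [[38,0.5,-3],[0,0,0],0.15],
    [[38,0.5,-10],[0,0,0],0.15],
    [[38,0.5,-20],[0,0,0],0.15],
    [[38,0.5,-31],[0,0,0],0.15],
    [[38,0.5,-42],[0,0,0],0.15],
    [[38,0.5,-53],[0,0,0],0.15],
  ],
)

```text
time_s: 20.8
position: [0.6536, 0.0359, 0.1652]
tcp_rot: [[0.001, 0.687, 0.727], [0.0, 0.727, -0.687], [-1.0, 0.001, 0.001]]
force: [-0.2, 0.4, 0.1]
opening: 0.149
```

Emit:
play_rows(
  motion=[
    [[0,0,-9],[0,0,0],0.15],
    [[0,0,-17],[0,0,0],0.15],
    [[0,0,-23],[0,0,0],0.15],
    [[0,0,-25],[0,0,0],0.15],
    [[0,0,-25],[0,0,0],0.15],
    [[0,0,-25],[0,0,0],0.15],
  ],
)

```text
time_s: 21.4
position: [0.6363, 0.0519, 0.1646]
tcp_rot: [[0.0, 0.687, 0.727], [-0.0, 0.727, -0.687], [-1.0, 0.0, 0.0]]
force: [-0.3, -0.2, 0.3]
opening: 0.144
```

```bash
python3 -c "
from h import *
s=bot.read_state();c=cap('wrist','w21');print(1000*tray([.595,.0663],4.0,s['position']),s['position'],s['tcp_rot'][0],s['time_s'])"
```

```text
[ 40.23602832 -17.25822573] [0.63634189 0.05189054 0.1645534 ] [3.76154683e-04 6.86901081e-01 7.26750827e-01] 21.4
```

View pics/w21.png

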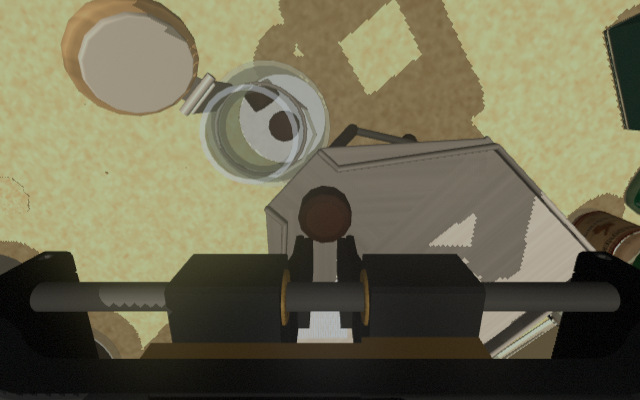

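Emit:
play_rows(
  motion=[
    [[0,0,3],[0,0,0],0.15],
    [[0,3.5,3],[-8,0,0],0.15],
    [[0,7,2],[-16,0,0],0.15],
    [[0,10,1],[-24,0,0],0.15],
    [[0,13,-1],[-32,0,0],0.15],
    [[0,16,-3],[-40,0,0],0.15],
    [[0,18.5,-5],[-47.4,0,0],0.15],
    [[0,18.5,-5],[-47.4,0,0],0.15],
  ],
)

```text
time_s: 22.25
position: [0.6455, 0.069, 0.1645]
tcp_rot: [[0.0, -0.07, 0.998], [0.0, 0.998, 0.07], [-1.0, 0.0, 0.0]]
force: [0.3, 0.5, 0.1]
opening: 0.148
```

```bash
python3 -c "
from h import *
bot.capture('side')
s=bot.read_state();c=cap('wrist','w22');print(1000*tray([.595,.0663],4.0,s['position']),s['position'],s['tcp_rot'][0])"
```

```text
[50.40159812 -1.04755145] [0.6453519  0.06877084 0.16443099] [ 3.39101023e-05 -6.75356258e-02  9.97716863e-01]
```

View pics/w22.png

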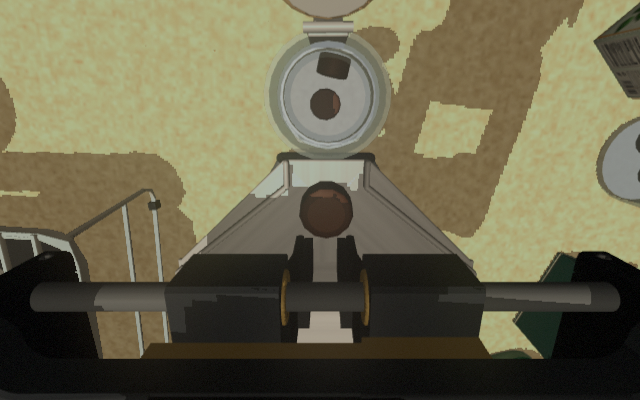

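Emit:
play_rows(
  motion=[
    [[0,0,-5],[0,0,0],0.15],
    [[0,0,-12],[0,0,0],0.15],
    [[0,0.5,-19],[0,0,0],0.15],
    [[0,1,-26],[0,0,0],0.15],
    [[0,1,-32],[0,0,0],0.15],
    [[0,1,-38],[0,0,0],0.15],
    [[0,1,-43],[0,0,0],0.15],
    [[0,1,-46],[0,0,0],0.15],
  ],
)

```text
time_s: 23.15
position: [0.5985, 0.0667, 0.1646]
tcp_rot: [[-0.0, -0.07, 0.998], [0.0, 0.998, 0.07], [-1.0, 0.0, -0.0]]
force: [0.3, -0.7, 0.6]
opening: 0.145
```

Emit:
play_rows(
  motion=[
    [[0,0,0],[0,0,0],0.15],
    [[0,0,0],[0,0,0],0.15],
    [[0,0,0],[0,0,0],0.15],
  ],
)

```text
time_s: 23.45
position: [0.5995, 0.0667, 0.1646]
tcp_rot: [[0.0, -0.07, 0.998], [-0.0, 0.998, 0.07], [-1.0, -0.0, 0.0]]
force: [-0.5, -0.0, 1.6]
opening: 0.15
```

```bash
python3 -c "
from h import *
s=bot.read_state();c=cap('wrist','w23');print(1000*tray([.595,.0663],4.0,s['position']),s['position'],s['time_s'])
b=c['img'][20:245,220:430]
cv2.imwrite('pics/w23z.png',cv2.resize(b,None,fx=2.6,fy=2.6,interpolation=cv2.INTER_CUBIC))
c=cap('side'); a=c['img'][170:250,230:350]; cv2.imwrite(f'pics/d23z.png',cv2.resize(a,None,fx=6,fy=6,interpolation=cv2.INTER_CUBIC))"
```

```text
[4.4957232 0.1276457] [0.59947587 0.06674094 0.16455165] 23.45
```

View pics/w23z.png

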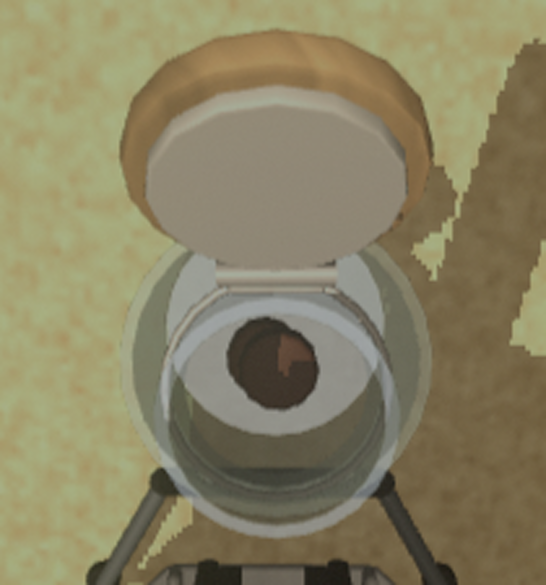

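View pics/d23z.png

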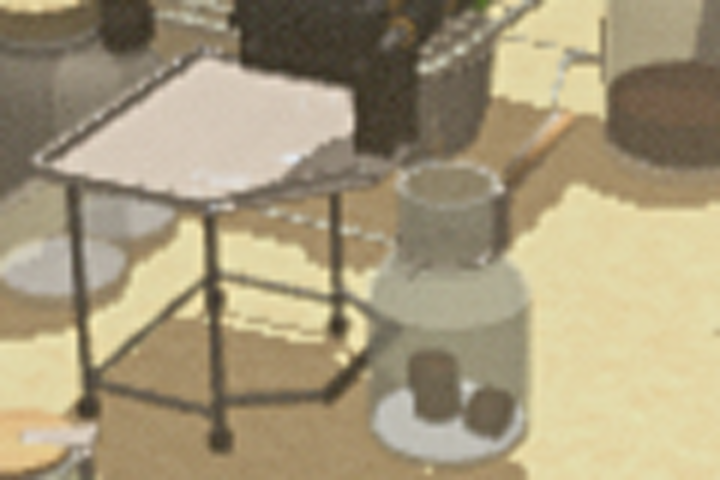

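Emit:
play_rows(
  motion=[
    [[-15,0,0],[0,0,0],0.1],
    [[-45,0,0],[0,0,0],0.0],
    [[-75,0,-3],[0,0,0],0.0],
    [[-80,0,-20],[0,0,0],0.0],
    [[-80,0,-50],[0,0,0],0.0],
    [[-80,0,-85],[0,0,0],0.0],
    [[-80,0,-115],[0,0,0],0.0],
    [[-80,0,-130],[0,0,0],0.0],
  ],
)

```text
time_s: 24.35
position: [0.4664, 0.0579, 0.2444]
tcp_rot: [[-0.003, -0.07, 0.998], [0.0, 0.998, 0.07], [-1.0, 0.0, -0.003]]
force: [0.1, 0.5, -0.4]
opening: 0.005
```

```bash
python3 -c "
from h import *
for i in range(4): bot.capture('side')
s=bot.read_state();c=cap('wrist','w24');print(1000*tray([.595,.0663],4.0,s['position']),s['position'],s['opening'],s['time_s'])
for n in ['side','scene']:
  c=cap(n); a=c['img'][140:250,240:390]; cv2.imwrite(f'pics/{n}24z.png',cv2.resize(a,None,fx=5,fy=5,interpolation=cv2.INTER_CUBIC))"
```

```text
[-1.24716962e+02 -7.86229858e-02] [0.47059233 0.05752175 0.24502218] 0.0059145137108409015 24.55
```

View pics/w24.png

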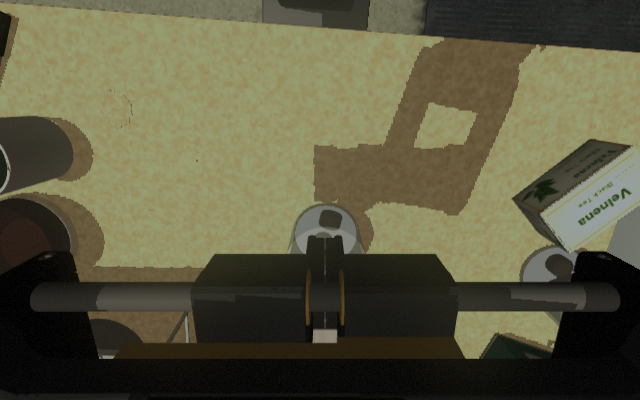

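View pics/side24z.png

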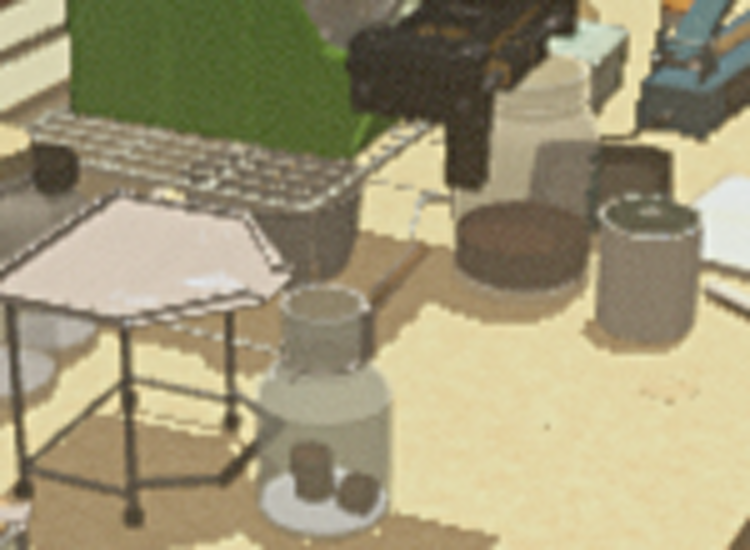

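View pics/scene24z.png

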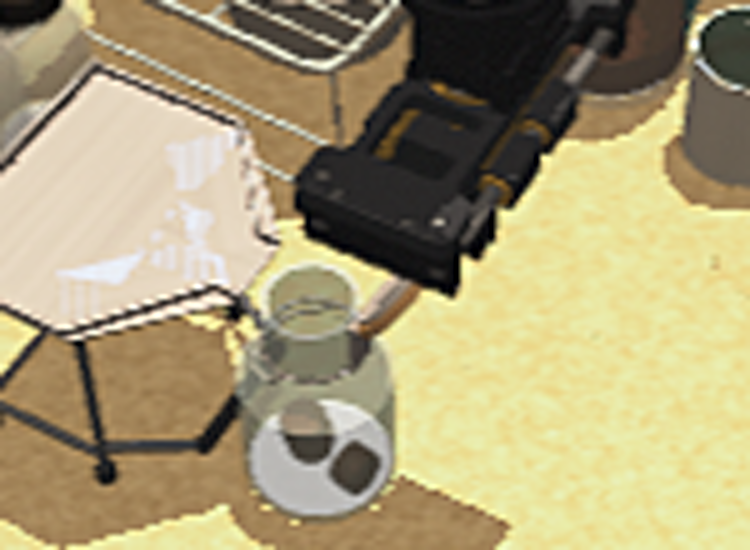

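```bash
python3 -c "
from h import *
b=cap('side');O=np.array([.595,.0663,0]);a=np.radians(4.);n=np.array([-np.sin(a),np.cos(a),0]);x=np.array([np.cos(a),np.sin(a),0])
for nm,u,v in [('edge',425,250),('edgelow',420,262),('hinge',370,300),('tip',470,188)]:
    d=ray(b,240+u/5,140+v/5); t=((O-b['C'])@n)/(d@n); X=b['C']+t*d; print(nm,(1000*((X-O)@x)).round(1),(1000*X[2]).round(1))
s=bot.read_state();print(s['position'])
"
```

```text
edge -102.7 195.7
edgelow -99.7 187.1
hinge -67.0 155.1
tip -130.3 241.0
[0.470736   0.05753976 0.24454497]
```

Emit:
play_rows(
  motion=[
    [[20,0,0],[0,0,0],0],
    [[45,0,0],[0,0,0],0],
    [[60,0,0],[0,0,0],0],
    [[65,0,0],[0,0,0],0],
    [[65,0,5],[0,0,0],0],
    [[65,0,15],[0,0,0],0],
    [[65,0,25],[0,0,0],0],
    [[65,0,35],[0,0,0],0],
  ],
)

```text
time_s: 25.55
position: [0.5057, 0.0601, 0.1803]
tcp_rot: [[0.001, -0.07, 0.998], [-0.0, 0.998, 0.07], [-1.0, -0.0, 0.001]]
force: [-1.6, 0.0, 0.4]
opening: 0.003
```

```bash
python3 -c "
from h import *
s=bot.read_state();print(1000*tray([.595,.0663],4.0,s['position']),s['position'],s['force'],s['time_s'])
for n in ['side']:
  c=cap(n); a=c['img'][140:250,240:390]; cv2.imwrite(f'pics/{n}25z.png',cv2.resize(a,None,fx=5,fy=5,interpolation=cv2.INTER_CUBIC))"
```

```text
[-8.94905156e+01  7.06122668e-02] [0.50572255 0.0601279  0.18033402] [-1.566375    0.03520815  0.39811854] 25.55
```

View pics/side25z.png

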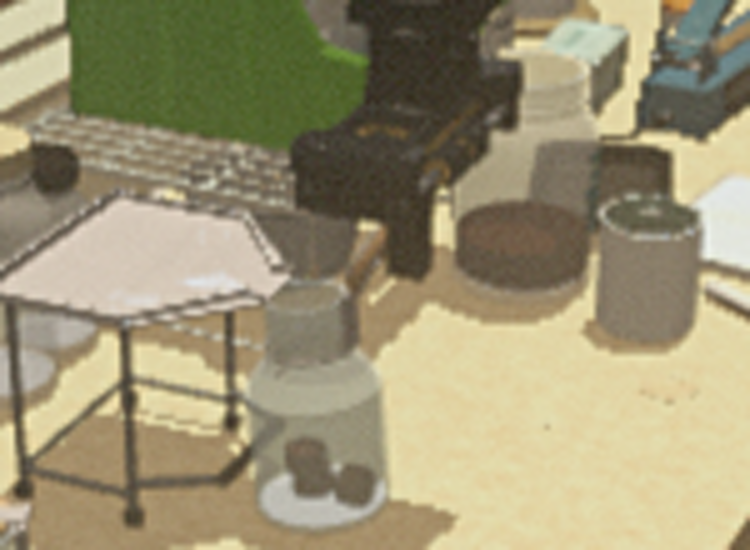

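Emit:
play_rows(
  motion=[
    [[0,0,4],[0,0,0],0],
    [[0,0,9],[0,0,0],0],
    [[0,0,14],[0,0,0],0],
    [[0,0,19],[0,0,0],0],
    [[0,0,24],[0,0,0],0],
    [[0,0,29],[0,0,0],0],
    [[0,0,34],[0,0,0],0],
  ],
)

```text
time_s: 26.3
position: [0.5386, 0.0625, 0.1794]
tcp_rot: [[-0.0, -0.07, 0.998], [0.0, 0.998, 0.07], [-1.0, 0.0, -0.0]]
force: [-1.4, 0.6, -0.1]
opening: 0.001
```

```bash
python3 -c "
from h import *
s=bot.read_state();print(1000*tray([.595,.0663],4.0,s['position']),s['position'],s['force'],s['time_s'])
for n in ['side']:
  c=cap(n); a=c['img'][140:250,240:390]; cv2.imwrite(f'pics/{n}26z.png',cv2.resize(a,None,fx=5,fy=5,interpolation=cv2.INTER_CUBIC))"
```

```text
[-56.50909222   0.14336075] [0.53861856 0.06250114 0.17944533] [-1.37016027  0.57521214 -0.06502152] 26.3
```

View pics/side26z.png

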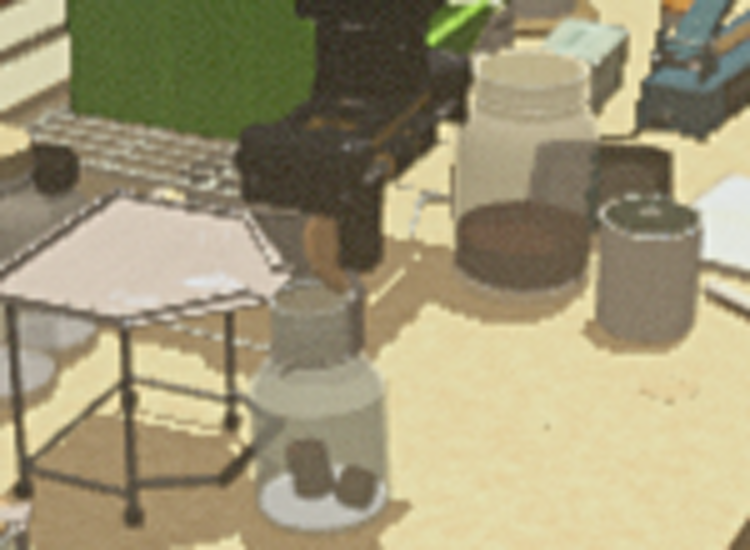

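Emit:
play_rows(
  motion=[
    [[0,0,5],[0,0,0],0],
    [[0,0,11],[0,0,0],0],
    [[2,0,17],[0,0,0],0],
    [[5,0,22],[0,0,0],0],
    [[9,0,27],[0,0,0],0],
    [[13,0,31],[0,0,0],0],
    [[15,0,32],[0,0,0],0],
  ],
)

```text
time_s: 27.05
position: [0.571, 0.0647, 0.164]
tcp_rot: [[0.001, -0.07, 0.998], [0.0, 0.998, 0.07], [-1.0, -0.0, 0.001]]
force: [0.4, -0.8, 0.3]
opening: 0.006
```

```bash
python3 -c "
from h import *
s=bot.read_state();print(1000*tray([.595,.0663],4.0,s['position']),s['position'],s['force'],s['time_s'])
cap('wrist','w27')
for n in ['side']:
  c=cap(n); a=c['img'][140:250,240:390]; cv2.imwrite(f'pics/{n}27z.png',cv2.resize(a,None,fx=5,fy=5,interpolation=cv2.INTER_CUBIC))"
```

```text
[-24.04986897   0.09951799] [0.57100177 0.06472164 0.1640187 ] [ 0.41974427 -0.80468773  0.34764898] 27.05
```

View pics/side27z.png

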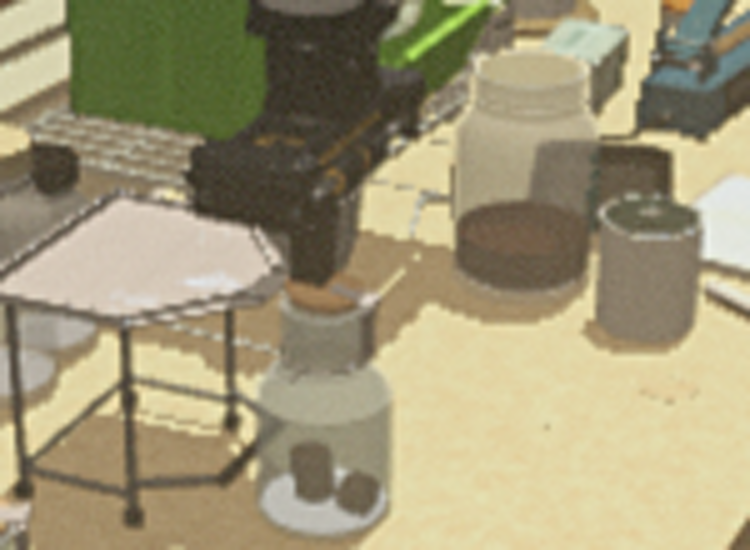

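View pics/w27.png

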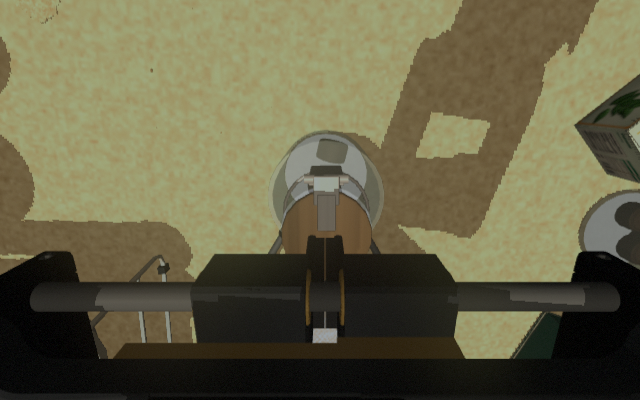

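Emit:
play_rows(
  motion=[
    [[1,0,0],[0,0,0],0],
    [[2,0,0],[0,0,0],0],
    [[3,0,0],[0,0,0],0],
    [[4,0,0],[0,0,0],0],
    [[5,0,0],[0,0,0],0],
  ],
)

```text
time_s: 27.65
position: [0.5703, 0.0647, 0.1596]
tcp_rot: [[0.0, -0.07, 0.998], [-0.0, 0.998, 0.07], [-1.0, -0.0, 0.0]]
force: [1.8, -0.6, -0.3]
opening: 0.009
```

Emit:
play_rows(
  motion=[
    [[1,0,0],[0,0,0],0],
    [[2,0,0],[0,0,0],0],
    [[3,0,0],[0,0,0],0],
    [[3,0,0],[0,0,0],0],
  ],
)

```text
time_s: 28.05
position: [0.5704, 0.0647, 0.1582]
tcp_rot: [[0.001, -0.07, 0.998], [-0.0, 0.998, 0.07], [-1.0, -0.0, 0.001]]
force: [-2.4, 0.2, 9.5]
opening: 0.005
```

Emit:
play_rows(
  motion=[
    [[1,0,0],[0,0,0],0],
    [[2,0,0],[0,0,0],0],
    [[2,0,0],[0,0,0],0],
  ],
)

```text
time_s: 28.35
position: [0.5706, 0.0647, 0.158]
tcp_rot: [[0.002, -0.071, 0.998], [-0.0, 0.998, 0.071], [-1.0, -0.001, 0.002]]
force: [-4.1, 0.2, 18.7]
opening: 0.003
```

Emit:
play_rows(
  motion=[
    [[-4,0,0],[0,0,0],0],
    [[-15,0,0],[0,0,0],0],
    [[-40,0,0],[0,0,0],0],
    [[-70,0,0],[0,0,0],0],
    [[-100,0,0],[0,0,0],0],
    [[-120,0,0],[0,0,0],0],
    [[-125,0,0],[0,0,0],0],
  ],
)

```text
time_s: 29.05
position: [0.5716, 0.0647, 0.2823]
tcp_rot: [[0.005, -0.07, 0.998], [-0.0, 0.998, 0.07], [-1.0, -0.001, 0.005]]
force: [-0.1, 0.5, -0.3]
opening: 0.006
```

```bash
python3 -c "
from h import *
for i in range(4): bot.capture('side')
s=bot.read_state();print(s['position'],s['force'],s['time_s'])
c=cap('wrist','w28')
for n in ['side','scene']:
  c=cap(n,n+'28'); a=c['img'][150:250,240:350]; cv2.imwrite(f'pics/{n}28z.png',cv2.resize(a,None,fx=6,fy=6,interpolation=cv2.INTER_CUBIC))"
```

```text
[0.56929036 0.06474247 0.2782298 ] [ 0.16464944 -0.51905892  0.25977974] 29.25
```

View pics/side28z.png

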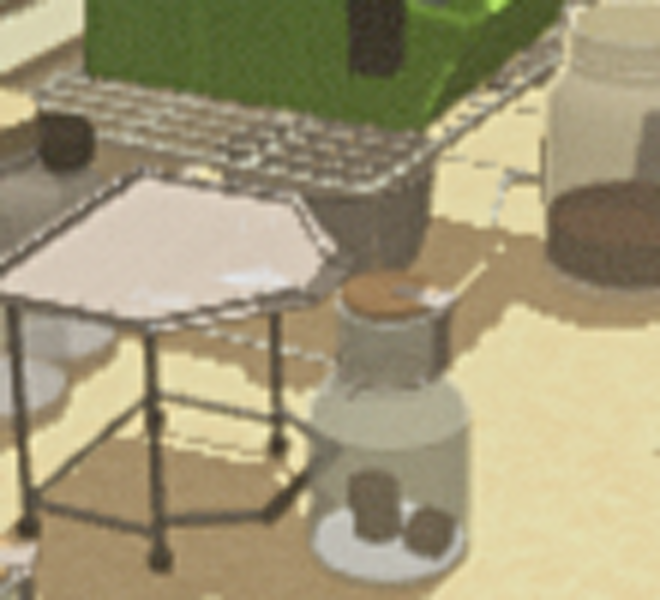

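View pics/scene28z.png

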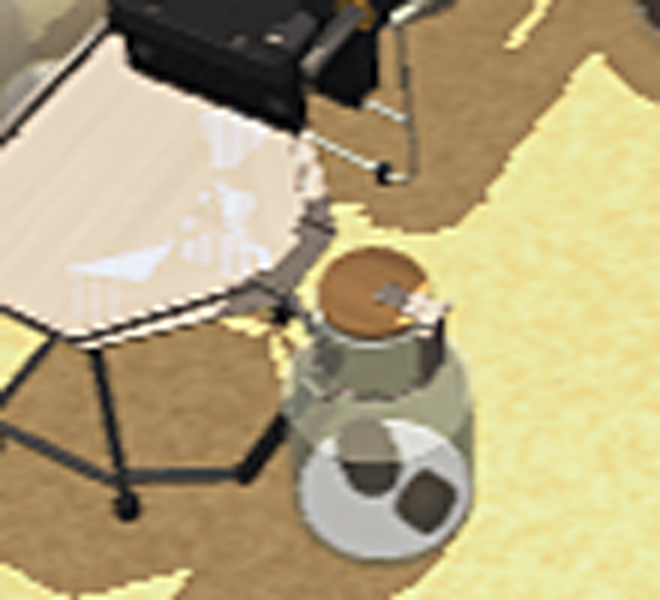

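View pics/w28.png

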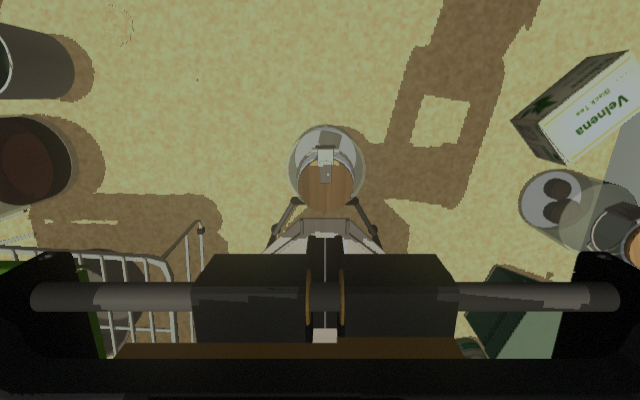

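```bash
python3 -c "
from rig import bot
print(bot.hand_in())"
```

```text
the job is handed in; nothing more can be done
None
```

I jarred all three pucks, shut the lid and handed the job in at about 29.5 s of the 66 s allowed. The hand-in reports no verdict.

- **Jar:** I held it by the neck, lifted it under 10 mm and set it down in front of the bumper. The wrist camera put its mouth about 30 mm in front of the tray's edge and within 1 mm of the spout's middle line.
- **Pucks:** I pushed them along the sheet one at a time with the fingertips, middle first, then left, then right. The pictures showed one, then two, then all three down in the jar (two stacked, one beside them).
- **Lid:** I swung it over with the closed fingers and pressed it to about 19 N. The fingertip stopped hard 158 mm above the worktop, about where the shut lid's top should be. I judged it shut from that stop and the pictures, and did not measure its angle.
- **Last look:** The jar stood upright with its lid flat, the tray was empty, and the gripper was about 120 mm above the lid. I did not measure the tea carton's or mug's position. The arm never came near them, and nothing in the pictures suggested they had moved.

Some things disagreed on the way:

- **Jar tilt:** It leaned slightly towards the tray while the lid was being pushed up, roughly 0.04 rad from the side view, then stood back upright.
- **Wrist camera:** Its calibration was about 2 mm off sideways, which I corrected from where the fingertips appeared.
- **Scene and side cameras:** My early readings from these put the jar 5 to 6 mm from the wrist camera's reading, so I relied on the wrist camera.
- **Gripper opening:** It read about 60 mm on the 54 mm neck. I did not find out why, but the hold was firm.

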